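Run a batch of heel blocks through the curing box

ROBOT

A 7-joint arm with a two-finger parallel gripper is mounted at the origin on the work surface. World frame = base frame: x ahead of the robot, y to its left, z up, the work surface at z = 0. Lengths are in mm, angles in rad, forces in N, time in s.
With the tool pointing down it reaches from about 350 to 775 mm from the base axis. Payload 3.1 kg.
Tool frame: the origin (TCP) lies on the centre line of the jaws, within the pads' length; the fingertips stand bot.tcp_to_tips ahead of it and the grasp point (between the pads) is the TCP (bot.tcp_to_tips is the distance from the TCP to the fingertips, in mm); z points along the fingers, y is the line along which they close (so a half turn about z gives the same grasp; the last joint's range is limited). The gripper opens to 85 mm and grips with 20 to 120 N. Pads are 22 mm wide; open, the fingers measure 114 mm over their backs; the gripper's body (76 mm by 85 mm) begins 54 mm behind the grasp point. The pads swing forward as they close: fully open they stand 13 mm farther back than shut.
Start: joints at [-1.369, 0.311, 0.014, 1.512, -0.004, 1.319, -0.027], TCP at [132.737, 533.759, 226.504] pointing down, gripper open.
Joint ranges: [-2.7, 2.7], [-0.3, 1.91], [-1.27, 1.3], [0.12, 2.57], [-1.44, 4.58], [0.2, 2.03], [-3.05, 3.05]. Speed limits (rad/s): [2.79, 2.79, 3.14, 3.14, 3.14, 3.14, 3.14].

INTERFACE

Orientations are given as [roll, pitch, yaw] about the fixed x, y, z axes, in that order (R = Rz(yaw) Ry(pitch) Rx(roll)).
In Python, from plant import read_state, optics, job, bot gives the robot as it stands.
- The arm moves only by the tool jog_arm, never from a script. Its argument "rows" is a list of rows, each a list of 7 numbers: the shift along the tool's x, y, z as a fraction of full scale, then the turn, a rotation vector about the tool's x, y, z as a fraction of full scale, then the finger opening in mm, from 0 to 85.4. A call has 1 to 12 rows; each row shifts and turns the commanded pose from where the row before left it, along the tool's axes as they then stand; what a row does not reach is not made up. Full scale, the value 1, is 0.025 m for a shift and 0.12 rad for a turn. A row lasts 1/10 s, in which the tool goes at most 50 mm and 8.59 degrees, less where a joint would pass 70% of its speed; a pose out of reach is approached as far as the arm can. A call with a number of a shift or a turn outside -1 to 1 is refused whole. A call with a gripper value outside its range is refused whole. The fingers move at their own pace and stop on an object; the grip force is fixed at half the most. Time passes only in rows, so rows that do not move let the fingers close. It gives the time, the measured TCP pose, the force, the opening and the grip force at its end, in the units of the state.
- read_state(): the state, without advancing time (a new reading comes with each control period).
- optics.capture(name): name is "side" or "top" or "wrist"; returns a dict with "color" (384x512x3 uint8, red, green, blue), "K" (3x3 intrinsics, pixels), "k1" (the pictures are not rectified: a ray, as slopes to the right and down, at radius r is drawn at 1 + k1 r^2 times it, then the intrinsics apply), "pose" (4x4, takes a point from camera to world coordinates); the wrist camera has in their place "hand_eye" (4x4, takes a point from camera to tool coordinates, whose origin is the TCP and whose axes are the flange's). Camera axes: x right, y down, z forward; pixel columns grow to the right and rows downward; lengths in mm; the calibration is good to about 2 mm. A picture is of the moment at which its call begins: read the wrist's pose just before it. There is no depth.
- job.finish_job(): hands the job in; it is judged then, once.
Trained networks look in a picture, given as the dict that the camera call returned (one of the last four; its "shot" number tells which), for a name from the list of things; names that differ only in an ending like _2 or _b are one class to them, and where a whole thing is asked for, a point or a joint stands for the part that bears it (a point fixed in the world has none). Each returns a list of dicts, best first, with "confidence" (0 to 1); they miss things now and then, are a little off and sometimes report something else, mostly with a low value. They report only what shows in the picture. A call takes as long as a camera call. They do not tell look-alikes from the thing itself.
- optics.spot_in(label, picture): "point" ([x, y, z] in mm, in the coordinates of the camera as it stood for that picture, good to about 4 mm: the middle of the surface that is visible of it).
- optics.tip_of(label, picture): "point" ([x, y, z] in mm, in the coordinates of the camera as it stood for that picture, good to about 4 mm: a listed point, or the origin of a listed thing).
The state is a dict: "clock": time; "joint_pos": joint angles; "qd": joint speeds; "joint_torque": joint torques, N m; "eef_pos": TCP position; "tool_rot": TCP orientation; "force": force on the tool from outside, world axes, zero at the start; "wrist_torque": the same for the moment, N m; "width": finger opening in mm; "grip_force": force on a finger pad.
Only numpy, scipy, OpenCV 4.12 (cv2) and the standard library are available. Lean on these libraries where they do the work, as an engineer would, in place of code of your own. Each camera call takes 0.05 s, during which the arm holds its last target. There are 200 camera calls.

TASK

Take the two finished tan heel blocks out of the open curing box and lay them in the green basket, and lay all the waiting dark heel blocks flat on the curing box's floor. When they are all in, press the lid fully shut past its catch, then slide the yellow-gripped bolt all the way across over the lid, and only then turn the dial clockwise to the red mark. Leave the glue jar, spools, tin, hammer and brush undisturbed.

Things in the scene. Friction and masses are not known exactly. Their poses are not given: they have to be found in the camera images.
- heel1: a dark brown heel block with black rubber bottom, D-shaped, 36 mm wide (x), 48 mm long (y; the half-round end of radius 18 mm is at +y), 22 mm high, about 60 g; may be absent (None). It starts on the blue-grey mat (top 4 mm above the table). Origin: centre of its underside. Grip it across its two flat sides (closing along its x)
- heel2: a dark brown heel block with black rubber bottom, D-shaped, 36 mm wide (x), 48 mm long (y; the half-round end of radius 18 mm is at +y), 22 mm high, about 60 g; may be absent (None). It starts on the blue-grey mat (top 4 mm above the table). Origin: centre of its underside. Grip it across its two flat sides (closing along its x)
- heel3: a dark brown heel block with black rubber bottom, D-shaped, 36 mm wide (x), 48 mm long (y; the half-round end of radius 18 mm is at +y), 22 mm high, about 60 g; may be absent (None). It starts on the blue-grey mat (top 4 mm above the table). Origin: centre of its underside. Grip it across its two flat sides (closing along its x)
- heel4: a dark brown heel block with black rubber bottom, D-shaped, 36 mm wide (x), 48 mm long (y; the half-round end of radius 18 mm is at +y), 22 mm high, about 60 g; may be absent (None). It starts on the blue-grey mat (top 4 mm above the table). Origin: centre of its underside. Grip it across its two flat sides (closing along its x)
- tan1: a finished heel block, tan with black rubber bottom; same shape, size, mass and axes as the dark ones: 36 (x) x 48 (y) x 22 mm, origin at the centre of its underside. It starts lying on the curing box's floor
- tan2: a finished heel block, tan with black rubber bottom; same shape, size, mass and axes as the dark ones: 36 (x) x 48 (y) x 22 mm, origin at the centre of its underside. It starts lying on the curing box's floor
- curer: bench curing box, white, fixed, 256 x 256 mm, rim 75 mm above the table. Origin: centre of its underside on the table; its -x side faces the robot. Left part (+y): open chamber with walls 8 mm thick. Right part (-y, y from -128 to 2 mm): a solid deck with a flat top 75 mm above the table, carrying bolt and dial
- chamber (a point): centre of the chamber's floor, 30 mm above the table; axes as the curing box's. The inside measures 240 mm along x and 110 mm along y, walls 45 mm high above this floor. Up to three blocks fit side by side along x, 68 mm apart, their width along x
- lid (a joint): lid angle in rad: 0 shut; starts standing open at 1.6 to 1.8. Amber plate in a black frame, 256 mm along its hinge on the chamber's left (+y) rim, 126 mm wide, 10 mm thick; the free edge swings over to the right. Stiff hinge: stays where left (2 to 4 N at the free edge moves it). Below about 0.12 rad a spring catch resists: about 12 N down on the free edge snaps it shut and it stays shut
- lid_hinge (a point): point on the lid's hinge line, at the middle of its length, level with the chamber's rim (75.5 mm above the table, 63 mm to the +y side of the chamber's middle). The axes turn with the lid: x along the hinge, -y along the plate to the free edge (126 mm away), z out of its outer face, which is 10 mm from the hinge line
- lid_press (a point): yellow press pad, a point on the lid's outer (top) face, 14 mm from the free edge and 112 mm from the hinge line, 30 mm off the middle along x
- bolt (a joint): how far the lid bolt is slid, in m: 0 to 0.006 at the start (lid free), 0.036 fully across at its stop. It slides along the curing box's +y, towards and over the lid; about 2 N of friction, no spring
- bolt_grip (a point): centre of the top of the bolt's upright yellow grip, about 124 mm above the table; the grip is 16 mm along the curing box's x, 24 mm along y and 30 mm tall, and stands on a 7 mm steel bolt near the front of the deck. Moves with the bolt
- dial (a joint): angle of the black dial in rad, growing clockwise seen from above: 0 off (small white dot), spring detents at 0, 0.7, 1.4, 2.1 and 2.8, end stops at -0.06 and 2.95. The four coloured marks lie one at each of 0.7 to 2.8, in an order that varies. About 0.1 Nm takes it from one detent to the next; between two it snaps to the nearer
- dial_grip (a point): on the dial's axis, 109 mm above the table: where to grip its bar. The bar is 46 mm long, 14 mm thick, from 85 to 113 mm above the table, over a disc of radius 24 mm; it lies along the line from here to dial_aim, with a white stripe on its top towards dial_aim. 1.4 rad at most in one grasp is wise
- dial_aim (a point): the point 40 mm from the dial's axis straight ahead of the pointer's white stripe, at the radius of the marks; it turns with the dial. It must come over the red mark
- mark_red: red dot, 13 mm across, on the deck 40 mm from the dial's axis; origin at its centre. Three like dots, blue, green and yellow, mark the other settings
- basket_in (a point): centre of the inner floor of the low green basket, 4 mm above the table; the basket is fixed, 200 (x) x 160 (y) mm outside, walls 4 mm thick and 30 mm high; axes along its sides
- glue: bystander: blue glue jar, 56 mm across, 85 mm high, standing behind the curing box to the left
- tin: bystander: open steel tin, 64 mm across, 35 mm high
- spool1: bystander: orange spool, 44 mm across, 60 mm high
- spool2: bystander: blue spool, same size
- hammer: bystander: hammer lying behind the curing box, about 240 mm long
- brush: bystander: brush lying beyond the mat
Things that resemble listed ones, but are neither listed nor needed, are in the scene too. What is shaped like the heel1 but turquoise is not meant. What is shaped like the tan1 but purple is not meant.

How it is judged (in metres and radians):
On the way, in this order (a step that is already met when the one before it is completed fails the run):
1. both finished heel blocks lie in the basket and every waiting heel block lies flat in the curing box (x of tan1 in the frame of basket_in between -0.096 and 0.096 m and y of tan1 in the frame of basket_in between -0.076 and 0.076 m and z of tan1 in the frame of basket_in between -0.006 and 0.015 m and x of tan2 in the frame of basket_in between -0.096 and 0.096 m and y of tan2 in the frame of basket_in between -0.076 and 0.076 m and z of tan2 in the frame of basket_in between -0.006 and 0.015 m and x of heel1 in the frame of chamber between -0.12 and 0.12 m and y of heel1 in the frame of chamber between -0.055 and 0.055 m and z of heel1 in the frame of chamber between -0.006 and 0.006 m and angle between each of heel1, heel2, heel3, heel4's own z axis and vertical below 0.2 rad and x of heel2 in the frame of chamber between -0.12 and 0.12 m and y of heel2 in the frame of chamber between -0.055 and 0.055 m and z of heel2 in the frame of chamber between -0.006 and 0.006 m and x of heel3 in the frame of chamber between -0.12 and 0.12 m and y of heel3 in the frame of chamber between -0.055 and 0.055 m and z of heel3 in the frame of chamber between -0.006 and 0.006 m and x of heel4 in the frame of chamber between -0.12 and 0.12 m and y of heel4 in the frame of chamber between -0.055 and 0.055 m and z of heel4 in the frame of chamber between -0.006 and 0.006 m), for 0.2 s.
2. the lid is shut past its catch (value of joint lid below 0.03 rad), for 0.2 s.
3. the bolt is slid across (value of joint lid below 0.03 rad and value of joint bolt above 0.031 m), for 0.2 s.
4. the dial points at the red mark (all of step 3 and horizontal distance between dial_aim and mark_red below 0.009 m), for 0.2 s.
At the end, for the whole second after the job is handed in: Both tan blocks inside the basket, undersides within 15 mm of its floor; each dark block flat (0.2 rad) on the curing box's floor (within 6 mm); lid below 0.03 rad; bolt above 31 mm; dial_aim within 9 mm (level) of the red mark; blocks at rest (all of step 1 and all of step 4 and linear speed of each of heel1, heel2, heel3, heel4, tan1, tan2 below 0.02 m/s); the robot touches nothing.
It fails at once if a bystander (glue jar, hammer, spools, tin, brush) is pushed more than 40 mm (distance of any of glue, hammer, spool1, spool2, tin, brush from where it was at the start of the episode above 0.04 m).
It fails at once if the dial is turned away from off while the lid is open (value of joint dial above 0.4 rad and value of joint lid above 0.1 rad).
Of heel1, heel2, heel3, heel4 only 2 to 3 are there at a start; the rules pass over those that are not, and their reading is None.
At some moment in a run one of heel1, heel2, heel3, heel4, tan1, tan2 may be knocked a few centimetres aside while the robot is not near it.
Once in a run the grip may slacken for a moment while it holds something.
It also fails if it takes over 208 s, if anything falls off the work surface, if the arm or the gripper's body presses on something with over 40 N, if the wrist force passes 120 N, or if a joint passes its speed limit or range.

## Working session

There is one attempt and no reset: what is moved stays moved. The work goes in short steps, Python scripts to look and compute and a tool call to move; the robot and the scene stay as the last step left them, time stands still between calls to the robot, and variables do not carry over. Pictures are saved under pics/ and viewed, at most 17 in all, crops included, and the job is handed in when it is done.

Besides the shell and the picture viewer there is one more tool, called after ">>>" by a JSON object that holds its "op" and its "data". jog_arm: Moves the arm, as the interface text tells. Its arguments: {"type":"object","properties":{"rows":{"type":"array","items":{"type":"array","items":{"type":"number"}}}},"required":["rows"]}

```bash
mkdir -p pics; cat > h.py <<'E'
import numpy as np, cv2
from plant import read_state, optics, job, bot
from scipy.spatial.transform import Rotation as R
def cam(n):
    s=read_state(); p=optics.capture(n)
    if n=='wrist':
        T=np.eye(4); T[:3,:3]=R.from_euler('xyz',s['tool_rot']).as_matrix(); T[:3,3]=s['eef_pos']
        p['T']=T@np.array(p['hand_eye'])
    else: p['T']=np.array(p['pose'])
    return p
def save(p,f): cv2.imwrite('pics/'+f,p['color'][:,:,::-1])
def w(p,pt): return (p['T']@np.r_[pt,1])[:3]
def pix(p,P):
    c=np.linalg.inv(p['T'])@np.r_[P,1]; s=c[:2]/c[2]; s=s*(1+p['k1']*(s@s)); K=np.array(p['K'])
    return np.array([K[0,0]*s[0]+K[0,2],K[1,1]*s[1]+K[1,2]])
def ray(p,uv,z):
    K=np.array(p['K']); d=np.array([(uv[0]-K[0,2])/K[0,0],(uv[1]-K[1,2])/K[1,1]]); s=d.copy()
    for _ in range(20): s=d/(1+p['k1']*(s@s))
    v=p['T'][:3,:3]@np.r_[s,1]; o=p['T'][:3,3]; return o+v*(z-o[2])/v[2]
def find(p,l,f='tip_of',m=0.3):
    out=[]
    for d in getattr(optics,f)(l,p):
        if d['confidence']>=m:
            P=w(p,d['point']); out.append((round(d['confidence'],2),P.round(0).tolist(),pix(p,P).round(0).tolist()))
    return out
E
python3 - <<'E'
from h import *
print(bot.tcp_to_tips,read_state())
for n in ('top','side'):
    p=cam(n); save(p,n+'0.png'); print(n,p['T'].round(2).tolist())
    for l in (['heel1','tan1','chamber','curer','lid_press','bolt_grip','dial_grip','dial_aim','mark_red','basket_in','tin','spool1','glue'] ): print(l,find(p,l))
E
```

```text
19.0 {'clock': 0.0, 'joint_pos': array([-1.36873243,  0.31173157,  0.0139894 ,  1.5130618 , -0.00442079,
        1.31918077, -0.0272149 ]), 'qd': array([ 0.00216639,  0.00050753, -0.00040087,  0.00011856, -0.00065944,
       -0.00061248,  0.00222368]), 'joint_torque': array([-4.83034401e-04, -3.79916382e+01,  1.45769860e-01, -2.30594552e+01,
        1.23434525e-02,  1.35114419e-02,  1.36441736e-05]), 'eef_pos': array([132.5488342 , 533.02973156, 225.41591033]), 'tool_rot': array([-3.13924331e+00,  7.54987546e-05,  2.89788797e+00]), 'force': array([-0.10782786,  0.32317404,  0.33369423]), 'wrist_torque': array([ 0.06331388,  0.03710611, -0.0222906 ]), 'grip_force': 0.0, 'width': 85.23064276560282}
top [[-0.02, -0.98, 0.18, 357.92], [-1.0, 0.03, 0.02, 37.65], [-0.02, -0.18, -0.98, 1181.17], [0.0, 0.0, 0.0, 1.0]]
heel1 [(0.77, [317.0, 274.0, 1.0], [186.0, 284.0]), (0.74, [549.0, -13.0, 1.0], [283.0, 202.0]), (0.54, [534.0, 375.0, 5.0], [152.0, 210.0]), (0.53, [427.0, 274.0, 4.0], [186.0, 246.0])]
tan1 [(0.7, [600.0, 61.0, 35.0], [257.0, 184.0]), (0.65, [353.0, 61.0, 3.0], [259.0, 270.0]
[... 1321 characters left out ...]
252.0, 212.0]), (0.44, [555.0, -7.0, 1.0], [256.0, 229.0])]
curer [(0.74, [559.0, -8.0, -1.0], [257.0, 230.0])]
lid_press [(0.81, [569.0, 140.0, 190.0], [257.0, 162.0])]
bolt_grip [(0.61, [483.0, -82.0, 119.0], [236.0, 216.0])]
dial_grip [(0.64, [601.0, -78.0, 111.0], [273.0, 215.0])]
dial_aim [(0.44, [605.0, -34.0, 79.0], [272.0, 215.0])]
mark_red [(0.57, [713.0, -255.0, -1.0], [315.0, 278.0])]
basket_in [(0.7, [528.0, -369.0, 3.0], [258.0, 312.0])]
tin [(0.7, [482.0, 48.0, 29.0], [235.0, 214.0]), (0.54, [621.0, 482.0, 2.0], [261.0, 163.0])]
spool1 [(0.73, [711.0, -256.0, 2.0], [315.0, 278.0]), (0.66, [718.0, -377.0, -4.0], [326.0, 311.0])]
glue [(0.52, [773.0, 149.0, 3.0], [308.0, 202.0])]
```

```bash
python3 -c "
import cv2,numpy as np
a=cv2.imread('pics/top0.png');cv2.imwrite('pics/top0b.png',cv2.resize(a,(800,600)))"
```

```text
(no output)
```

View pics/top0b.png

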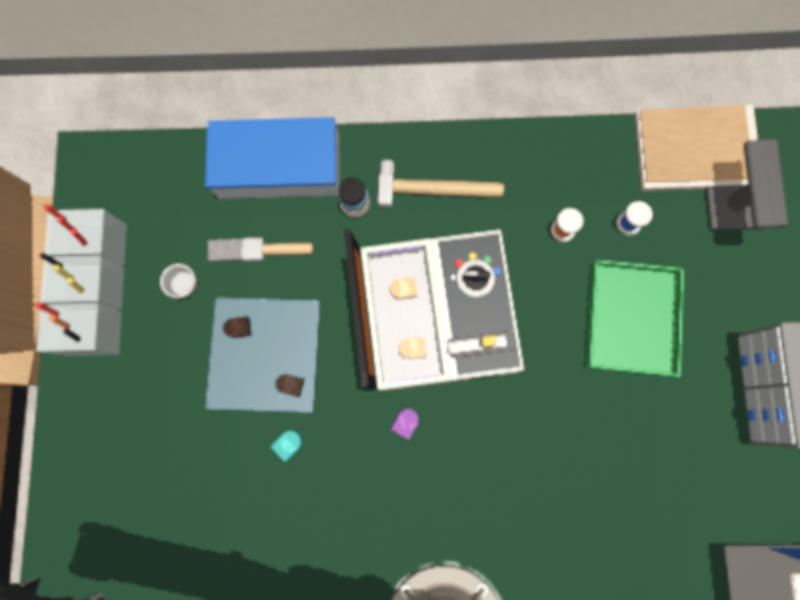

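View pics/side0.png

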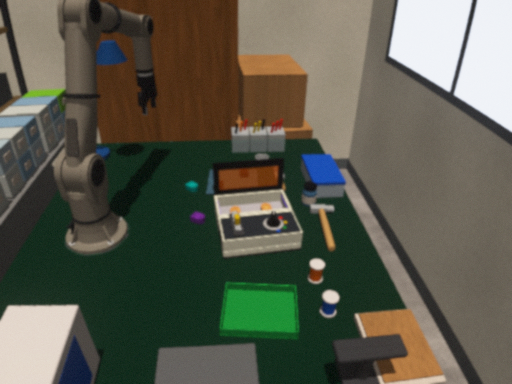

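Top view (800×600 scale): dark blocks at (237,327) and (290,385) on the mat. Tan blocks at (403,288) and (412,347) in the box, with turquoise and purple decoys in front. The basket is at (637,318). The dial is at (475,275), with red the first mark after the white dot. The side view agrees, with the lid open on the box's left.

```bash
cat >> h.py <<'E'
def plan(wps,start=None,w0=85,maxs=0.95):
    """wps: (x,y,z,yaw,[width]); prints rows per waypoint (tool down assumed)"""
    s=read_state(); 
    p=np.array(s['eef_pos'] if start is None else start[:3],float); Rm=R.from_euler('xyz',s['tool_rot']) if start is None else R.from_euler('xyz',[np.pi,0,start[3]])
    for q in wps:
        T=np.array(q[:3],float); Rt=R.from_euler('xyz',[np.pi,0,q[3]]); wd=q[4] if len(q)>4 else w0
        rv=(Rm.inv()*Rt).as_rotvec(); d=T-p
        n=int(np.ceil(max(np.linalg.norm(d)/25/maxs,np.linalg.norm(rv)/.12/maxs,1)))
        rows=[]
        for i in range(n):
            rem=n-i
            rv=(Rm.inv()*Rt).as_rotvec()/rem; sh=Rm.inv().apply((T-p)/rem)
            r=np.r_[sh/25,rv/.12].round(2)+0.0
            rows.append(r.tolist()+[wd])
            p=p+Rm.apply(r[:3]*25); Rm=Rm*R.from_rotvec(r[3:]*.12)
        print(n,q); print(str([[int(v) if v==int(v) else v for v in r] for r in rows]).replace(' ',''))
E
python3 - <<'E'
from h import *
p=cam('wrist'); print(p['K'],p['k1'],np.array(p['hand_eye']).round(2).tolist())
plan([(440,310,330,1.67)])
E
```

```text
[[270.41716546   0.         256.18301116]
 [  0.         270.41716546 187.82923657]
 [  0.           0.           1.        ]] 0.00795757225684368 [[-0.0, -0.96, -0.29, 75.24], [1.0, -0.0, 0.0, 0.7], [-0.0, -0.29, 0.96, -146.77], [0.0, 0.0, 0.0, 1.0]]
17 (440, 310, 330, 1.67)
[[-0.83,-0.34,-0.24,0,0,0.6,85],[-0.85,-0.28,-0.24,0,0,0.6,85],[-0.87,-0.21,-0.24,0,0,0.6,85],[-0.88,-0.15,-0.24,0,0,0.6,85],[-0.89,-0.09,-0.24,0,0,0.6,85],[-0.89,-0.02,-0.24,0,0,0.6,85],[-0.89,0.04,-0.25,0,0,0.6,85],[-0.89,0.11,-0.24,0,0,0.6,85],[-0.88,0.17,-0.25,0,0,0.6,85],[-0.86,0.23,-0.24,0,0,0.6,85],[-0.85,0.29,-0.25,0,0,0.6,85],[-0.82,0.35,-0.24,0,0,0.61,85],[-0.79,0.41,-0.25,0,0,0.6,85],[-0.76,0.47,-0.24,0,0,0.61,85],[-0.73,0.53,-0.25,0,0,0.6,85],[-0.69,0.58,-0.24,0,0,0.61,85],[-0.64,0.62,-0.25,0,0,0.6,85]]
```

>>> {"op": "jog_arm", "data": {"rows": [[-0.83,-0.34,-0.24,0,0,0.6,85],[-0.85,-0.28,-0.24,0,0,0.6,85],[-0.87,-0.21,-0.24,0,0,0.6,85],[-0.88,-0.15,-0.24,0,0,0.6,85],[-0.89,-0.09,-0.24,0,0,0.6,85],[-0.89,-0.02,-0.24,0,0,0.6,85],[-0.89,0.04,-0.25,0,0,0.6,85],[-0.89,0.11,-0.24,0,0,0.6,85],[-0.88,0.17,-0.25,0,0,0.6,85],[-0.86,0.23,-0.24,0,0,0.6,85],[-0.85,0.29,-0.25,0,0,0.6,85],[-0.82,0.35,-0.24,0,0,0.61,85]]}}

```text
clock: 2.65
eef_pos: [350.9, 374.6, 299.8]
tool_rot: [3.141, -0.0, 2.027]
force: [-0.3, -0.7, -0.2]
width: 85.4
grip_force: 0.0
```

>>> {"op": "jog_arm", "data": {"rows": [[-0.79,0.41,-0.25,0,0,0.6,85],[-0.76,0.47,-0.24,0,0,0.61,85],[-0.73,0.53,-0.25,0,0,0.6,85],[-0.69,0.58,-0.24,0,0,0.61,85],[-0.64,0.62,-0.25,0,0,0.6,85],[0,0,0,0,0,0,85],[0,0,0,0,0,0,85]]}}

```text
clock: 3.35
eef_pos: [440.5, 309.6, 330.0]
tool_rot: [-3.141, -0.0, 1.668]
force: [0.4, 0.6, -0.5]
width: 85.1
grip_force: 0.0
```

```bash
python3 - <<'E'
from h import *
p=cam('wrist'); save(p,'w1.png'); np.savez('w1.npz',T=p['T'])
for l in (['heel1','tan1','mark_red','lid_press']): print(l,find(p,l))
plan([(540,0,330,1.67)])
E
```

```text
heel1 [(0.84, [528.0, 373.0, 2.0], [311.0, 118.0]), (0.82, [320.0, 278.0, -3.0], [189.0, 161.0]), (0.81, [424.0, 275.0, 3.0], [245.0, 169.0])]
tan1 [(0.88, [350.0, 59.0, -3.0], [200.0, 268.0])]
mark_red []
lid_press [(0.56, [564.0, 140.0, 190.0], [339.0, 314.0]), (0.49, [536.0, 115.0, 72.0], [301.0, 274.0])]
14 (540, 0, 330, 1.67)
[[-0.91,0.2,0,0,0,0,85],[-0.91,0.2,0,0,0,0,85],[-0.91,0.2,0,0,0,0,85],[-0.91,0.2,0,0,0,0,85],[-0.91,0.2,0,0,0,0,85],[-0.91,0.19,0,0,0,0,85],[-0.92,0.2,0,0,0,0,85],[-0.91,0.19,0,0,0,0,85],[-0.92,0.2,0,0,0,0,85],[-0.91,0.19,0,0,0,0,85],[-0.92,0.2,0,0,0,0.01,85],[-0.91,0.2,-0.01,0,0,0,85],[-0.92,0.19,0,0,0,0.01,85],[-0.91,0.2,-0.01,-0.01,0,0,85]]
```

View pics/w1.png

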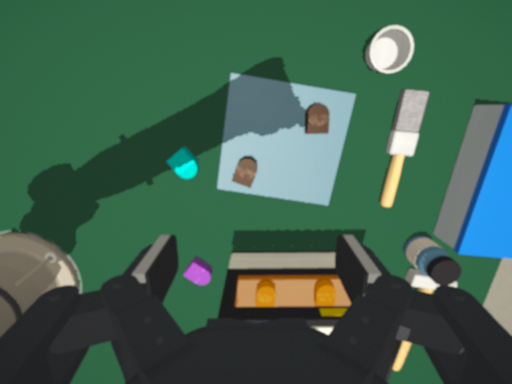

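The wrist view shows exactly two dark blocks on the mat, at (318,118) and (246,171), round ends towards +y. Next, the box.

>>> {"op": "jog_arm", "data": {"rows": [[-0.91,0.2,0,0,0,0,85],[-0.91,0.2,0,0,0,0,85],[-0.91,0.2,0,0,0,0,85],[-0.91,0.2,0,0,0,0,85],[-0.91,0.2,0,0,0,0,85],[-0.91,0.19,0,0,0,0,85],[-0.92,0.2,0,0,0,0,85],[-0.91,0.19,0,0,0,0,85],[-0.92,0.2,0,0,0,0,85],[-0.91,0.19,0,0,0,0,85],[-0.92,0.2,0,0,0,0,85],[-0.91,0.2,0,0,0,0,85]]}}

```text
clock: 4.8
eef_pos: [526.1, 43.4, 330.0]
tool_rot: [-3.141, -0.001, 1.672]
force: [-0.8, 0.0, -0.7]
width: 85.1
grip_force: 0.0
```

>>> {"op": "jog_arm", "data": {"rows": [[-0.92,0.2,0,0,0,0,85],[-0.91,0.2,0,0,0,0,85],[-0.6,0,0,0,0,0,85],[0,0,0,0,0,0,85],[0,0,0,0,0,0,85]]}}

```text
clock: 5.3
eef_pos: [542.0, -14.8, 329.9]
tool_rot: [-3.141, -0.001, 1.671]
force: [-0.6, -0.1, -0.5]
width: 84.8
grip_force: 0.0
```

```bash
python3 - <<'E'
from h import *
p=cam('wrist'); save(p,'w2.png'); print(read_state()['eef_pos'])
cv2.imwrite('pics/w2b.png',cv2.resize(p['color'][:,:,::-1],(800,600),interpolation=cv2.INTER_CUBIC))
np.savez('w2.npz',T=p['T'],K=p['K'],k1=p['k1'])
for l in (['tan1','chamber','curer','lid_hinge','lid_press','bolt_grip','dial_grip','dial_aim','mark_red']): print(l,find(p,l))
E
```

```text
[542.05988956 -14.13140978 329.88546769]
tan1 [(0.75, [353.0, 56.0, -1.0], [148.0, 97.0]), (0.7, [484.0, 46.0, 27.0], [224.0, 112.0]), (0.64, [595.0, 57.0, 29.0], [294.0, 112.0])]
chamber [(0.88, [546.0, 61.0, 29.0], [264.0, 106.0])]
curer [(0.77, [551.0, -8.0, -2.0], [262.0, 147.0])]
lid_hinge [(0.72, [597.0, 58.0, 29.0], [296.0, 111.0]), (0.61, [540.0, 115.0, 76.0], [264.0, 65.0]), (0.56, [531.0, -369.0, 3.0], [235.0, 315.0])]
lid_press [(0.64, [562.0, 140.0, 188.0], [295.0, 20.0])]
bolt_grip [(0.92, [483.0, -89.0, 122.0], [210.0, 212.0])]
dial_grip [(0.91, [606.0, -75.0, 109.0], [296.0, 208.0]), (0.73, [533.0, -368.0, 6.0], [235.0, 316.0])]
dial_aim [(0.57, [603.0, -35.0, 76.0], [295.0, 175.0])]
mark_red [(0.47, [629.0, -43.0, 76.0], [311.0, 182.0])]
```

View pics/w2b.png

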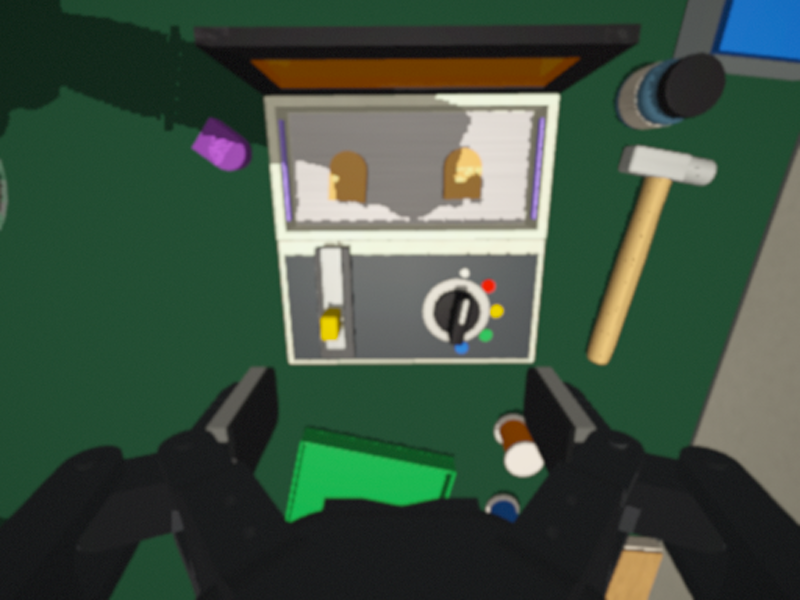

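```bash
python3 - <<'E'
from h import *
d=np.load('w2.npz'); p={k:d[k] for k in d}
def r(u,v,z): return ray(p,(u*.64,v*.64),z)[:2].round(1)
print('corners',[r(*c,75).tolist() for c in [(265,95),(560,95),(535,362),(290,362)]])
C=np.mean([r(*c,75) for c in [(265,95),(560,95),(535,362),(290,362)]],0);print(C)
for n,c in {'Abl':(330,201),'Abr':(367,203),'Atop':(348,151),'Bbl':(443,203),'Bbr':(482,202),'Btop':(463,147)}.items(): print(n,r(*c,52))
print('red',r(488,286,75),'white',r(464,272,75),'yel',r(497,311,75),'blue',r(461,348,75),'green',r(486,335,75),'dial',r(457,310,85))
# crop dial & tans enlarged
im=cv2.imread('pics/w2.png')
cv2.imwrite('pics/w2c.png',cv2.resize(im[85:240,170:350],None,fx=3.8,fy=3.8,interpolation=cv2.INTER_CUBIC))
E
```

```text
corners [[411.0, 106.4], [665.7, 131.9], [693.1, -121.1], [438.8, -146.8]]
[552.15  -7.4 ]
Abl [468.2  19.9]
Abr [504.6  21.6]
Atop [482.8  68.2]
Bbl [579.1  29.1]
Bbr [617.2  33.9]
Btop [591.3  82.7]
red [631.3 -44.6] white [605.6 -32.8] yel [644.4 -69.5] blue [ 614.1 -113.2] green [637.5 -96.3] dial [602.5 -69.2]
```

View pics/w2c.png

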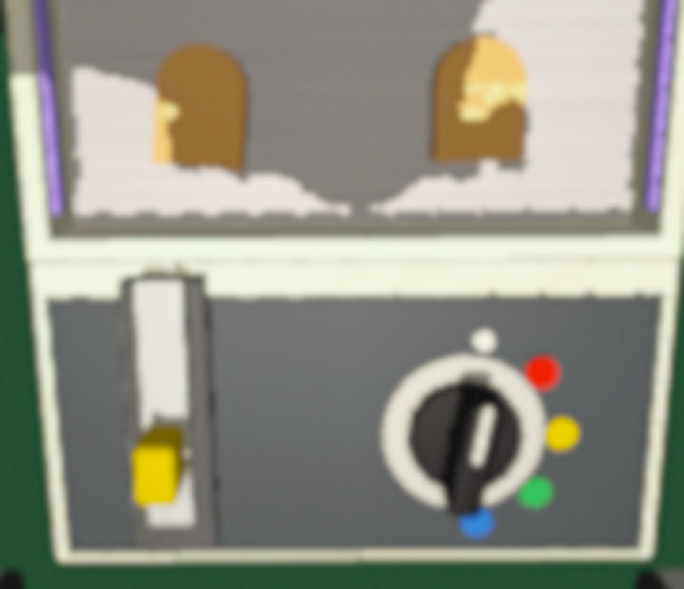

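The crop shows both tans lying flat with yaw about 0.06–0.13, round ends +y. Red is the first mark clockwise after the white off dot, and the dial is off. Box yaw is 0.10 and its centre is (552,-7).

```bash
python3 - <<'E'
from h import *
plan([(484.5,45,160,1.64),(484.5,45,70,1.64)])
plan([(484.5,45,51,1.64)],start=(484.5,45,70,1.64),maxs=.4)
plan([(484.5,45,180,1.64,30),(487,-369,180,1.57,30),(487,-369,50,1.57,30)],start=(484.5,45,51,1.64))
E
```

```text
8 (484.5, 45, 160, 1.64)
[[0.33,-0.26,0.85,0,0,0.03,85],[0.33,-0.26,0.85,0,0,0.03,85],[0.33,-0.26,0.85,0,0,0.03,85],[0.33,-0.26,0.85,0,0,0.03,85],[0.33,-0.26,0.85,0,0,0.03,85],[0.32,-0.26,0.85,0,0,0.04,85],[0.33,-0.26,0.85,0,0,0.03,85],[0.32,-0.27,0.85,0,0,0.04,85]]
4 (484.5, 45, 70, 1.64)
[[0,0,0.9,0,0,0,85],[0,0,0.9,0,0,0,85],[0,0,0.9,0,0,0,85],[0,0,0.9,0,0,0,85]]
2 (484.5, 45, 51, 1.64)
[[0,0,0.38,0,0,0,85],[0,0,0.38,0,0,0,85]]
6 (484.5, 45, 180, 1.64, 30)
[[0,0,-0.86,0,0,0,30],[0,0,-0.86,0,0,0,30],[0,0,-0.86,0,0,0,30],[0,0,-0.86,0,0,0,30],[0,0,-0.86,0,0,0,30],[0,0,-0.86,0,0,0,30]]
18 (487, -369, 180, 1.57, 30)
[[-0.92,-0.06,0,0,0,0.03,30],[-0.92,-0.05,0,0,0,0.03,30],[-0.92,-0.05,0,0,0,0.03,30],[-0.92,-0.05,0,0,0,0.03,30],[-0.92,-0.05,0,0,0,0.03,30],[-0.92,-0.04,0,0,0,0.03,30],[-0.92,-0.04,0,0,0,0.03,30],[-0.92,-0.03,0,0,0,0.03,30],[-0.92,-0.03,0,0,0,0.03,30],[-0.92,-0.03,0,0,0,0.03,30],[-0.92,-0.03,0,0,0,0.04,30],[-0.92,-0.02,0,0,0,0.03,30],[-0.92,-0.02,0,0,0,0.04,30],[-0.92,-0.01,0,0,0,0.03,30],[-0.92,-0.01,0,0,0,0.04,30],[-0.92,0,0,0,0,0.03,30],[-0.91,0,0,0,0,0.04,30],[-0.92,0,0,0,0,0.03,30]]
6 (487, -369, 50, 1.57, 30)
[[0,0,0.87,0,0,0,30],[0,0,0.87,0,0,0,30],[0,0,0.87,0,0,0,30],[0,0,0.86,0,0,0,30],[0,0,0.87,0,0,0,30],[0,0,0.86,0,0,0,30]]
```

>>> {"op": "jog_arm", "data": {"rows": [[0.33,-0.26,0.85,0,0,0.03,60],[0.33,-0.26,0.85,0,0,0.03,60],[0.33,-0.26,0.85,0,0,0.03,60],[0.33,-0.26,0.85,0,0,0.03,60],[0.33,-0.26,0.85,0,0,0.03,60],[0.32,-0.26,0.85,0,0,0.04,60],[0.33,-0.26,0.85,0,0,0.03,60],[0.32,-0.27,0.85,0,0,0.04,60],[0,0,0.9,0,0,0,60],[0,0,0.9,0,0,0,60],[0,0,0.9,0,0,0,60],[0,0,0.9,0,0,0,60]]}}

```text
clock: 7.0
eef_pos: [484.6, 44.9, 69.3]
tool_rot: [3.141, -0.0, 1.639]
force: [0.2, 0.2, 0.4]
width: 60.1
grip_force: 0.0
```

>>> {"op": "jog_arm", "data": {"rows": [[0,0,0.38,0,0,0,60],[0,0,0.38,0,0,0,60],[0,0,0,0,0,0,60],[0,0,0,0,0,0,30],[0,0,0,0,0,0,30],[0,0,0,0,0,0,30],[0,0,0,0,0,0,30],[0,0,0,0,0,0,30],[0,0,0,0,0,0,30]]}}

```text
clock: 7.9
eef_pos: [484.5, 44.8, 51.1]
tool_rot: [3.141, -0.0, 1.639]
force: [-0.4, -0.0, -0.4]
width: 29.8
grip_force: 0.0
```

Width 29.8 with no grip force, so it missed. I'll rise and look.

>>> {"op": "jog_arm", "data": {"rows": [[0,0,0,0,0,0,60],[0,0,0,0,0,0,60],[0,0,-0.9,0,0,0,60],[0,0,-0.9,0,0,0,60],[0,0,-0.9,0,0,0,60],[-0.9,0,-0.9,0,0,0,60],[-0.9,0,-0.9,0,0,0,60],[-0.5,0.5,-0.9,0,0,0,60],[0,0.9,-0.9,0,0,0,60],[0,0,0,0,0,0,60]]}}

```text
clock: 8.9
eef_pos: [527.8, -10.7, 211.8]
tool_rot: [3.133, 0.001, 1.639]
force: [-0.4, -0.3, -0.0]
width: 60.1
grip_force: 0.0
```

```bash
python3 - <<'E'
from h import *
p=cam('wrist'); save(p,'w3.png'); np.savez('w3.npz',T=p['T'],K=p['K'],k1=p['k1'])
print(find(p,'tan1'))
E
```

```text
[(0.96, [482.0, 41.0, 28.0], [220.0, 123.0]), (0.67, [598.0, 56.0, 30.0], [319.0, 117.0]), (0.67, [349.0, 57.0, -2.0], [117.0, 102.0])]
```

View pics/w3.png

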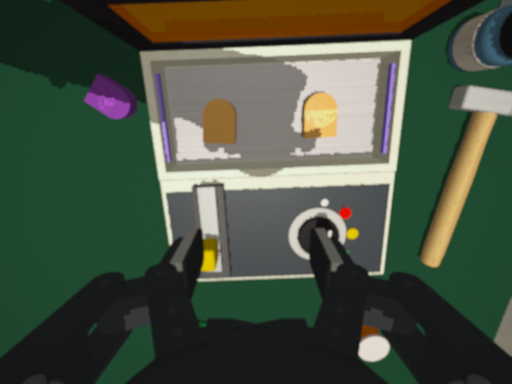

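```bash
python3 - <<'E'
from h import *
d=np.load('w3.npz'); p={k:d[k] for k in d}
s=read_state(); Rm=R.from_euler('xyz',s['tool_rot']).as_matrix(); e=s['eef_pos']
for y in (-30,30):
  for z in (-10,0,10,19,30): print(y,z,pix(p,e+Rm@[0,y,z]).round(0), pix(p,e+Rm@[11,y,z]).round(0))
for uv in [(203,143),(237,143),(219,98),(304,136),(336,136),(320,92)]: print(uv,ray(p,uv,52).round(1))
q=cam('side');save(q,'s1.png')
for n in ('top','side'):
  q=cam(n);print(n,find(q,'tan1'))
c=p
E
```

```text
-30 -10 [198. 241.] [196. 224.]
-30 0 [201. 233.] [200. 217.]
-30 10 [204. 226.] [203. 210.]
-30 19 [206. 221.] [205. 205.]
-30 30 [209. 214.] [208. 200.]
30 -10 [302. 241.] [303. 223.]
30 0 [299. 233.] [300. 216.]
30 10 [297. 226.] [297. 210.]
30 19 [295. 220.] [295. 205.]
30 30 [292. 214.] [293. 200.]
(203, 143) [466.3  20.2  52. ]
(237, 143) [504.5  22.7  52. ]
(219, 98) [483.   69.5  52. ]
(304, 136) [579.   35.5  52. ]
(336, 136) [614.9  37.9  52. ]
(320, 92) [590.6  82.8  52. ]
top [(0.7, [712.0, -254.0, 3.0], [361.0, 147.0]), (0.58, [485.0, 43.0, 32.0], [264.0, 223.0]), (0.51, [600.0, 61.0, 35.0], [257.0, 184.0])]
side [(0.45, [598.0, 58.0, 35.0], [266.0, 210.0]), (0.44, [769.0, 149.0, -1.0], [307.0, 202.0]), (0.42, [357.0, 57.0, -0.0], [200.0, 221.0])]
```

```bash
python3 - <<'E'
from h import *
im=cv2.imread('pics/w3.png')
cv2.imwrite('pics/w3c.png',cv2.resize(im[190:310,150:370],None,fx=3.6,fy=3.6,interpolation=cv2.INTER_CUBIC))
E
```

```text
(no output)
```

View pics/w3c.png

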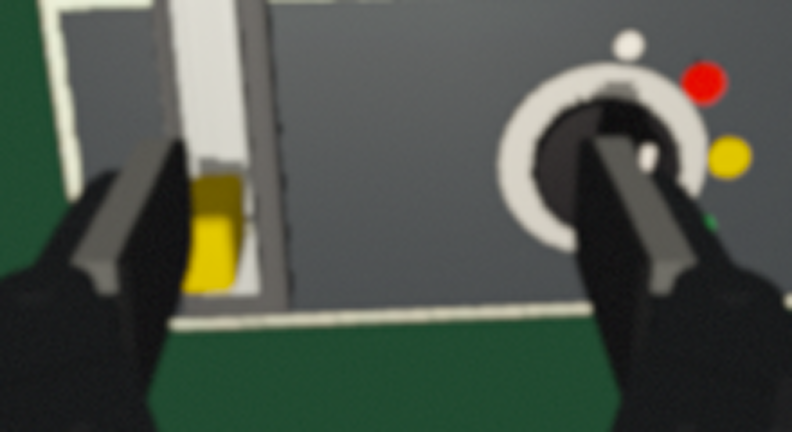

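The image suggests the fingertips stand farther back than expected at this opening. I'll descend in small steps, watching the force.

```bash
python3 - <<'E'
from h import *
print(read_state()['eef_pos'],read_state()['tool_rot'])
plan([(484.5,45,130,1.635),(484.5,45,51,1.635)],w0=60)
E
```

```text
[522.05812206  -9.97372673 207.48301294] [-3.13917939e+00 -3.68677428e-04  1.63931613e+00]
5 (484.5, 45, 130, 1.635)
[[0.46,-0.27,0.62,0,0,0.01,60],[0.46,-0.27,0.62,-0.01,0,0.01,60],[0.46,-0.27,0.62,0,0,0.01,60],[0.46,-0.27,0.62,-0.01,0,0,60],[0.45,-0.27,0.62,0,0,0.01,60]]
4 (484.5, 45, 51, 1.635)
[[0,0,0.79,0,0,0,60],[0,0,0.79,0,0,0,60],[0,0,0.79,0,0,0,60],[0,0,0.79,0,0,0,60]]
```

>>> {"op": "jog_arm", "data": {"rows": [[0.46,-0.27,0.62,0,0,0.01,60],[0.46,-0.27,0.62,0,0,0.01,60],[0.46,-0.27,0.62,0,0,0.01,60],[0.46,-0.27,0.62,0,0,0,60],[0.45,-0.27,0.62,0,0,0.01,60],[0,0,0.79,0,0,0,60],[0,0,0.79,0,0,0,60],[0,0,0.79,0,0,0,60],[0,0,0.79,0,0,0,60],[0,0,0.12,0,0,0,60],[0,0,0.12,0,0,0,60],[0,0,0,0,0,0,60]]}}

```text
clock: 10.45
eef_pos: [486.1, 44.7, 46.4]
tool_rot: [3.141, -0.0, 1.634]
force: [0.1, 0.8, -0.3]
width: 60.2
grip_force: 0.0
```

>>> {"op": "jog_arm", "data": {"rows": [[0,0,0.12,0,0,0,60],[0,0,0,0,0,0,60]]}}

```text
clock: 10.65
eef_pos: [486.2, 44.8, 43.4]
tool_rot: [3.141, -0.0, 1.634]
force: [-0.0, 0.2, 0.4]
width: 59.9
grip_force: 0.0
```

>>> {"op": "jog_arm", "data": {"rows": [[0,0,0.12,0,0,0,60],[0,0,0,0,0,0,60]]}}

```text
clock: 10.85
eef_pos: [485.7, 44.7, 39.9]
tool_rot: [-3.141, -0.0, 1.634]
force: [-0.7, -0.2, 0.4]
width: 60.2
grip_force: 0.0
```

>>> {"op": "jog_arm", "data": {"rows": [[0,0,0,0,0,0,30],[0,0,0,0,0,0,30],[0,0,0,0,0,0,30],[0,0,0,0,0,0,30],[0,0,0,0,0,0,30],[0,0,0,0,0,0,30]]}}

```text
clock: 11.45
eef_pos: [486.2, 44.7, 40.5]
tool_rot: [3.141, -0.0, 1.634]
force: [-1.4, -0.1, 5.3]
width: 33.8
grip_force: 60.1
```

>>> {"op": "jog_arm", "data": {"rows": [[0,0,-0.3,0,0,0,30],[0,0,-0.6,0,0,0,30],[0,0,-0.9,0,0,0,30],[0,0,-0.9,0,0,0,30],[0,0,-0.9,0,0,0,30],[0,0,-0.9,0,0,0,30],[0,0,-0.9,0,0,0,30],[0,0,0,0,0,0,30]]}}

```text
clock: 12.25
eef_pos: [488.2, 44.7, 177.9]
tool_rot: [3.135, -0.001, 1.634]
force: [0.7, -1.0, -1.7]
width: 33.5
grip_force: 59.7
```

```bash
python3 - <<'E'
from h import *
s=read_state();print(s['width'],s['grip_force'],s['force'])
p=cam('wrist'); save(p,'w4.png')
print(find(p,'tan1'))
q=cam('side');K=q['color'][130:250,190:330];cv2.imwrite('pics/s4.png',cv2.resize(K[:,:,::-1],None,fx=5,fy=5,interpolation=cv2.INTER_CUBIC))
print(find(q,'tan1'))
plan([(487,-369,170,1.57,30),(487,-369,45,1.57,30)])
E
```

```text
33.541233429340444 59.737942814826965 [ 0.66285764 -1.00946921 -1.7361855 ]
[(0.88, [348.0, 55.0, -1.0], [141.0, 154.0]), (0.8, [488.0, 43.0, 167.0], [257.0, 231.0]), (0.59, [597.0, 55.0, 29.0], [353.0, 173.0])]
[(0.62, [487.0, 48.0, 165.0], [235.0, 182.0]), (0.59, [357.0, 58.0, -1.0], [200.0, 221.0]), (0.59, [568.0, 135.0, 187.0], [257.0, 163.0]), (0.53, [597.0, 60.0, 35.0], [266.0, 210.0])]
18 (487, -369, 170, 1.57, 30)
[[-0.92,-0.05,0.01,0,0,0.03,30],[-0.92,-0.05,0.01,0,0,0.03,30],[-0.92,-0.05,0.01,0,0,0.03,30],[-0.92,-0.04,0.01,0,0,0.03,30],[-0.92,-0.04,0.01,0,0,0.03,30],[-0.92,-0.04,0.01,0,0,0.03,30],[-0.92,-0.03,0.01,0,0,0.03,30],[-0.92,-0.03,0.01,0,0,0.03,30],[-0.92,-0.03,0.01,0,0,0.03,30],[-0.92,-0.02,0.01,0,0,0.03,30],[-0.92,-0.02,0.01,0,0,0.03,30],[-0.92,-0.02,0.01,0,0,0.03,30],[-0.92,-0.01,0.01,0,0,0.03,30],[-0.92,-0.01,0,0,0,0.03,30],[-0.91,-0.01,0.01,-0.01,0,0.03,30],[-0.92,0,0,0,0,0.03,30],[-0.91,0,0.01,-0.01,0,0.03,30],[-0.92,0,0,0,0,0.03,30]]
6 (487, -369, 45, 1.57, 30)
[[0,0,0.83,0,0,0,30],[0,0,0.83,0,0,0,30],[0,0,0.84,0,0,0,30],[0,0,0.83,0,0,0,30],[0,0,0.84,0,0,0,30],[0,0,0.83,0,0,0,30]]
```

View pics/w4.png

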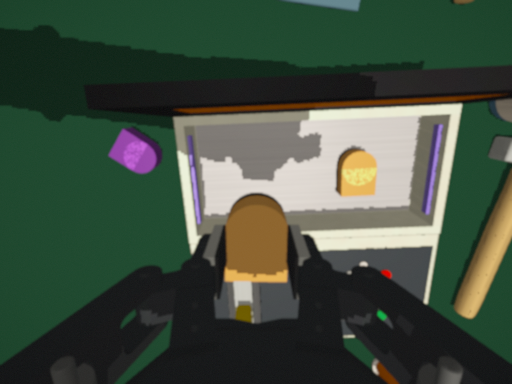

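The tan block is held about 10 mm below the TCP, at (257,235) in the image. On to the basket.

>>> {"op": "jog_arm", "data": {"rows": [[-0.92,-0.05,0,0,0,0.03,30],[-0.92,-0.05,0,0,0,0.03,30],[-0.92,-0.05,0,0,0,0.03,30],[-0.92,-0.04,0,0,0,0.03,30],[-0.92,-0.04,0,0,0,0.03,30],[-0.92,-0.04,0,0,0,0.03,30],[-0.92,-0.03,0,0,0,0.03,30],[-0.92,-0.03,0,0,0,0.03,30],[-0.92,-0.03,0,0,0,0.03,30],[-0.92,-0.02,0,0,0,0.03,30],[-0.92,-0.02,0,0,0,0.03,30],[-0.92,-0.02,0,0,0,0.03,30]]}}

```text
clock: 13.65
eef_pos: [486.4, -231.9, 173.3]
tool_rot: [-3.139, -0.001, 1.591]
force: [0.3, -0.3, -0.7]
width: 34.1
grip_force: 59.7
```

>>> {"op": "jog_arm", "data": {"rows": [[-0.92,-0.01,0,0,0,0.03,30],[-0.92,-0.01,0,0,0,0.03,30],[-0.91,-0.01,0,0,0,0.03,30],[-0.92,0,0,0,0,0.03,30],[-0.91,0,0,0,0,0.03,30],[-0.92,0,0,0,0,0.03,30],[0,0,0.9,0,0,0,30],[0,0,0.9,0,0,0,30],[0,0,0.9,0,0,0,30],[0,0,0.9,0,0,0,30],[0,0,0.9,0,0,0,30],[0,0,0,0,0,0,30]]}}

```text
clock: 14.85
eef_pos: [485.0, -366.0, 57.3]
tool_rot: [-3.133, -0.006, 1.569]
force: [-0.3, 0.6, -1.5]
width: 33.7
grip_force: 59.8
```

```bash
python3 - <<'E'
from h import *
for n in ('wrist','top'):
  p=cam(n); print(n,find(p,'tan1'),find(p,'basket_in'))
s=read_state();print(s['eef_pos'],s['width'],s['tool_rot'])
E
```

```text
wrist [(0.91, [486.0, -368.0, 46.0], [259.0, 231.0])] [(0.65, [534.0, -367.0, 6.0], [320.0, 209.0])]
top [(0.71, [598.0, 62.0, 34.0], [256.0, 184.0]), (0.7, [491.0, -367.0, 55.0], [411.0, 216.0]), (0.56, [351.0, 64.0, -1.0], [258.0, 271.0]), (0.49, [775.0, 151.0, 3.0], [227.0, 131.0])] [(0.86, [533.0, -371.0, 3.0], [405.0, 204.0]), (0.35, [571.0, 141.0, 189.0], [224.0, 183.0])]
[ 488.90423104 -369.87137039   63.88532581] 33.74022069359989 [3.13953153e+00 1.55357049e-03 1.56943550e+00]
```

>>> {"op": "jog_arm", "data": {"rows": [[0,0,0.9,0,0,0,30],[0,0,0.7,0,0,0,30],[0,0,0.28,0,0,0,30],[0,0,0,0,0,0,30],[0,0,0,0,0,0,60],[0,0,0,0,0,0,60],[0,0,0,0,0,0,60],[0,0,0,0,0,0,60],[0,0,-0.3,0,0,0,60],[0,0,-0.9,0,0,0,60],[0,0,-0.9,0,0,0,60],[0,0,-0.9,0,0,0,60]]}}

```text
clock: 16.35
eef_pos: [488.1, -369.2, 91.9]
tool_rot: [3.141, 0.0, 1.569]
force: [-0.2, 0.6, 0.2]
width: 59.8
grip_force: 0.0
```

>>> {"op": "jog_arm", "data": {"rows": [[0,0,-0.9,0,0,0,60],[0,0,-0.9,0,0,0,60],[0,0,-0.9,0,0,0,60],[0,0,-0.9,0,0,0,60],[0,0,0,0,0,0,60],[0,0,0,0,0,0,60]]}}

```text
clock: 16.95
eef_pos: [488.3, -369.3, 181.1]
tool_rot: [3.141, 0.001, 1.569]
force: [-0.3, -1.3, -1.1]
width: 60.1
grip_force: 0.0
```

```bash
python3 - <<'E'
from h import *
for n in ('wrist','top'):
  p=cam(n); print(n,find(p,'tan1'))
s=read_state();print(s['eef_pos'],s['width'],s['tool_rot'])
plan([(595.5,58,170,1.67),(595.5,58,41,1.67)],w0=60)
E
```

```text
wrist [(0.83, [487.0, -373.0, 2.0], [256.0, 173.0])]
top [(0.64, [599.0, 60.0, 33.0], [257.0, 184.0]), (0.63, [350.0, 59.0, 1.0], [260.0, 271.0]), (0.53, [487.0, -372.0, 6.0], [407.0, 220.0]), (0.39, [488.0, -88.0, 126.0], [314.0, 216.0])]
[ 487.63449314 -368.35354722  179.15058989] 59.4888563956099 [-3.13960096e+00 -1.63050463e-03  1.56947629e+00]
19 (595.5, 58, 170, 1.67)
[[0.9,0.23,0.02,0,0,-0.04,60],[0.9,0.23,0.02,0,0,-0.04,60],[0.9,0.23,0.02,0,0,-0.04,60],[0.89,0.24,0.02,0,0,-0.04,60],[0.89,0.24,0.02,0,0,-0.05,60],[0.89,0.25,0.02,0,0,-0.04,60],[0.89,0.25,0.02,0,0,-0.05,60],[0.89,0.26,0.02,0,0,-0.04,60],[0.89,0.26,0.02,0,0,-0.05,60],[0.89,0.27,0.02,0,0,-0.04,60],[0.88,0.27,0.02,0,0,-0.05,60],[0.88,0.28,0.02,0,0,-0.04,60],[0.88,0.28,0.02,0,0,-0.05,60],[0.88,0.29,0.02,0,0,-0.04,60],[0.88,0.29,0.02,0,0,-0.05,60],[0.88,0.3,0.02,0,0,-0.04,60],[0.88,0.3,0.02,-0.01,-0.01,-0.05,60],[0.87,0.3,0.02,0,0,-0.04,60],[0.87,0.31,0.02,-0.01,-0.01,-0.05,60]]
6 (595.5, 58, 41, 1.67)
[[0,0,0.86,0,0,0,60],[0,0,0.86,0,0,0,60],[0,0,0.86,0,0,0,60],[0,0,0.86,0,0,0,60],[0,0,0.86,0,0,0,60],[0.01,0,0.86,0,0,0,60]]
```

First tan is in. Going for the second.

>>> {"op": "jog_arm", "data": {"rows": [[0.9,0.23,0,0,0,-0.04,60],[0.9,0.23,0,0,0,-0.04,60],[0.9,0.23,0,0,0,-0.04,60],[0.89,0.24,0,0,0,-0.04,60],[0.89,0.24,0,0,0,-0.05,60],[0.89,0.25,0,0,0,-0.04,60],[0.89,0.25,0,0,0,-0.05,60],[0.89,0.26,0,0,0,-0.04,60],[0.89,0.26,0,0,0,-0.05,60],[0.89,0.27,0,0,0,-0.04,60],[0.88,0.27,0,0,0,-0.05,60],[0.88,0.28,0,0,0,-0.04,60]]}}

```text
clock: 18.35
eef_pos: [555.9, -98.8, 179.6]
tool_rot: [-3.14, -0.0, 1.632]
force: [0.6, -1.4, -0.3]
width: 60.0
grip_force: 0.0
```

>>> {"op": "jog_arm", "data": {"rows": [[0.88,0.28,0,0,0,-0.05,60],[0.88,0.29,0,0,0,-0.04,60],[0.88,0.29,0,0,0,-0.05,60],[0.88,0.3,0,0,0,-0.04,60],[0.88,0.3,0,0,0,-0.05,60],[0.87,0.3,0,0,0,-0.04,60],[0.87,0.31,0,0,0,-0.05,60],[0,0,0.8,0,0,0,60],[0,0,0.8,0,0,0,60],[0,0,0,0,0,0,60],[0,0,0,0,0,0,60]]}}

```text
clock: 19.45
eef_pos: [595.5, 57.0, 139.9]
tool_rot: [-3.14, 0.0, 1.67]
force: [0.1, 0.3, 0.2]
width: 60.2
grip_force: 0.0
```

```bash
python3 - <<'E'
from h import *
for n in ('wrist','top'):
  p=cam(n); print(n,find(p,'tan1'))
  if n=='wrist': save(p,'w5.png')
s=read_state();print(s['eef_pos'],s['width'],s['tool_rot'])
plan([(595.5,58,40.5,1.67)],w0=60)
E
```

```text
wrist [(0.7, [351.0, 56.0, -2.0], [30.0, 156.0]), (0.56, [599.0, 55.0, 29.0], [260.0, 187.0])]
top [(0.53, [487.0, -368.0, 8.0], [406.0, 219.0]), (0.32, [719.0, -378.0, 2.0], [402.0, 143.0])]
[596.8220122   56.84876226 141.70252838] 60.168803770342585 [3.13941891e+00 1.49170435e-05 1.66978965e+00]
5 (595.5, 58, 40.5, 1.67)
[[0.01,-0.01,0.81,0,0,0,60],[0.01,-0.01,0.81,0,0,0,60],[0.01,-0.01,0.81,0.01,0,0,60],[0.01,-0.01,0.81,0,0,0,60],[0.01,-0.01,0.81,0.01,0,0,60]]
```

>>> {"op": "jog_arm", "data": {"rows": [[0,0,0.8,0,0,0,60],[0,0,0.8,0,0,0,60],[0,0,0.8,0,0,0,60],[0,0,0.8,0,0,0,60],[0,0,0.5,0,0,0,60],[0,0,0.28,0,0,0,60],[0,0,0,0,0,0,30],[0,0,0,0,0,0,30],[0,0,0,0,0,0,30],[0,0,0,0,0,0,30],[0,0,0,0,0,0,30],[0,0,0,0,0,0,30]]}}

```text
clock: 20.85
eef_pos: [597.0, 57.2, 42.1]
tool_rot: [3.139, -0.0, 1.67]
force: [0.5, -0.7, 4.1]
width: 33.7
grip_force: 60.2
```

>>> {"op": "jog_arm", "data": {"rows": [[0,0,-0.4,0,0,0,30],[0,0,-0.9,0,0,0,30],[0,0,-0.9,0,0,0,30],[0,0,-0.9,0,0,0,30],[0,0,-0.9,0,0,0,30],[0,0,-0.9,0,0,0,30],[0,0,-0.9,0,0,0,30],[0,0,0,0,0,0,30]]}}

```text
clock: 21.65
eef_pos: [598.1, 56.9, 189.7]
tool_rot: [3.135, 0.0, 1.67]
force: [1.5, 0.6, 0.2]
width: 34.1
grip_force: 42.0
```

```bash
python3 - <<'E'
from h import *
p=cam('wrist'); print(find(p,'tan1')); s=read_state();print(s['eef_pos'])
plan([(577,-369,185,1.57,30)])
E
```

```text
[(0.83, [352.0, 55.0, -5.0], [60.0, 149.0]), (0.68, [602.0, 56.0, 180.0], [263.0, 231.0])]
[595.7501103   57.23426219 185.96185591]
18 (577, -369, 185, 1.57, 30)
[[-0.94,-0.14,0,0,0,0.05,30],[-0.94,-0.13,0,0,0,0.05,30],[-0.94,-0.12,0,0,0,0.05,30],[-0.94,-0.12,0,0,0,0.05,30],[-0.94,-0.11,0,0,0,0.05,30],[-0.94,-0.11,0,0,0,0.05,30],[-0.94,-0.1,0,0,0,0.04,30],[-0.94,-0.1,0,0,0,0.05,30],[-0.94,-0.09,0,0,0,0.04,30],[-0.95,-0.09,0,0,0,0.05,30],[-0.95,-0.08,0,0,0,0.04,30],[-0.94,-0.08,0,0,0,0.05,30],[-0.95,-0.07,0.01,0,0,0.04,30],[-0.95,-0.07,0,0,0,0.05,30],[-0.95,-0.06,0.01,0,0,0.04,30],[-0.94,-0.05,0,0,0,0.05,30],[-0.95,-0.05,0.01,0,0,0.04,30],[-0.94,-0.04,0,0,0,0.05,30]]
```

Grip force has dipped to 42, so I'll hold a moment before moving on.

>>> {"op": "jog_arm", "data": {"rows": [[0,0,0,0,0,0,30],[0,0,0,0,0,0,30],[0,0,0,0,0,0,30],[0,0,0,0,0,0,30],[0,0,0,0,0,0,30]]}}

```text
clock: 22.25
eef_pos: [595.9, 57.2, 185.7]
tool_rot: [-3.141, 0.0, 1.67]
force: [-0.3, 1.0, -0.3]
width: 33.7
grip_force: 62.1
```

```bash
python3 - <<'E'
from h import *
p=cam('wrist'); print(find(p,'tan1')); s=read_state();print(s['eef_pos'])
p=cam('top'); print(find(p,'tan1'))
E
```

```text
[(0.7, [599.0, 55.0, 172.0], [262.0, 230.0]), (0.63, [349.0, 56.0, -3.0], [58.0, 149.0])]
[596.0115169   57.17392126 185.91581085]
[(0.61, [688.0, 332.0, -2.0], [168.0, 160.0]), (0.48, [486.0, -366.0, 7.0], [405.0, 220.0])]
```

>>> {"op": "jog_arm", "data": {"rows": [[-0.94,-0.14,0,0,0,0.05,30],[-0.94,-0.13,0,0,0,0.05,30],[-0.94,-0.12,0,0,0,0.05,30],[-0.94,-0.12,0,0,0,0.05,30],[-0.94,-0.11,0,0,0,0.05,30],[-0.94,-0.11,0,0,0,0.05,30],[-0.94,-0.1,0,0,0,0.04,30],[-0.94,-0.1,0,0,0,0.05,30],[-0.94,-0.09,0,0,0,0.04,30],[-0.95,-0.09,0,0,0,0.05,30],[-0.95,-0.08,0,0,0,0.04,30],[-0.94,-0.08,0,0,0,0.05,30]]}}

```text
clock: 23.65
eef_pos: [583.3, -227.8, 186.1]
tool_rot: [3.141, -0.0, 1.602]
force: [0.9, -0.7, -0.2]
width: 33.7
grip_force: 62.2
```

>>> {"op": "jog_arm", "data": {"rows": [[-0.95,-0.07,0,0,0,0.04,30],[-0.95,-0.07,0,0,0,0.05,30],[-0.95,-0.06,0,0,0,0.04,30],[-0.94,-0.05,0,0,0,0.05,30],[-0.95,-0.05,0,0,0,0.04,30],[-0.94,-0.04,0,0,0,0.05,30],[0,0,0.9,0,0,0,30],[0,0,0.9,0,0,0,30],[0,0,0.9,0,0,0,30],[0,0,0.9,0,0,0,30],[0,0,0,0,0,0,30],[0,0,0,0,0,0,30]]}}

```text
clock: 24.85
eef_pos: [577.4, -368.9, 96.1]
tool_rot: [-3.141, -0.0, 1.57]
force: [0.5, -0.6, -0.9]
width: 33.6
grip_force: 62.2
```

```bash
python3 - <<'E'
from h import *
p=cam('wrist'); print(find(p,'tan1')); s=read_state();print(s['eef_pos'],s['tool_rot'])
E
```

```text
[(0.88, [580.0, -374.0, 83.0], [261.0, 235.0]), (0.63, [485.0, -370.0, 4.0], [158.0, 192.0])]
[ 578.28047603 -369.85013202   97.84042101] [3.13916961e+00 1.95960805e-03 1.56969726e+00]
```

>>> {"op": "jog_arm", "data": {"rows": [[0,0,0.9,0,0,0,30],[0,0,0.9,0,0,0,30],[0,0,0.9,0,0,0,30],[0,0,0.42,0,0,0,30],[0,0,0,0,0,0,30],[0,0,0,0,0,0,60],[0,0,0,0,0,0,60],[0,0,0,0,0,0,60],[0,0,0,0,0,0,60],[0,0,-0.3,0,0,0,60],[0,0,-0.9,0,0,0,60],[0,0,-0.9,0,0,0,60]]}}

```text
clock: 26.15
eef_pos: [577.1, -368.7, 71.1]
tool_rot: [-3.141, -0.001, 1.569]
force: [0.6, -0.9, 1.0]
width: 60.0
grip_force: 0.0
```

>>> {"op": "jog_arm", "data": {"rows": [[0,0,-0.9,0,0,0,60],[0,0,-0.9,0,0,0,60],[0,0,-0.9,0,0,0,60],[0,0,-0.9,0,0,0,60],[0,0,0,0,0,0,60],[0,0,0,0,0,0,60]]}}

```text
clock: 26.75
eef_pos: [577.5, -369.3, 161.3]
tool_rot: [3.14, 0.001, 1.569]
force: [-0.1, -0.2, 0.3]
width: 60.4
grip_force: 0.0
```

```bash
python3 - <<'E'
from h import *
p=cam('wrist'); print(find(p,'tan1')); s=read_state();print(s['eef_pos'],s['tool_rot'])
plan([(530,-260,290,1.57),(470,270,290,1.57)],w0=60)
E
```

```text
[(0.75, [487.0, -370.0, 2.0], [179.0, 174.0]), (0.58, [578.0, -372.0, 5.0], [257.0, 176.0])]
[ 576.82729366 -368.37357345  159.26747543] [-3.13989829e+00 -1.54100945e-03  1.56930899e+00]
8 (530, -260, 290, 1.57)
[[0.54,-0.24,-0.65,0,0,0,60],[0.54,-0.24,-0.65,0,0,0,60],[0.54,-0.23,-0.65,0,0,0,60],[0.54,-0.24,-0.65,0,0,0,60],[0.55,-0.23,-0.65,0,0,0,60],[0.54,-0.24,-0.66,0,0,0,60],[0.55,-0.23,-0.65,-0.01,-0.01,0,60],[0.54,-0.24,-0.66,0,0,-0.01,60]]
23 (470, 270, 290, 1.57)
[[0.92,-0.1,0,0,0,0,60],[0.92,-0.1,0,0,0,0,60],[0.92,-0.1,0,0,0,0,60],[0.92,-0.11,0,0,0,0,60],[0.92,-0.1,0,0,0,0,60],[0.92,-0.11,0,0,0,0,60],[0.92,-0.1,0,0,0,0,60],[0.92,-0.11,0,0,0,0,60],[0.92,-0.1,0,0,0,0,60],[0.92,-0.11,0,0,0,0,60],[0.92,-0.1,0,0,0,0,60],[0.92,-0.11,0,0,0,0,60],[0.92,-0.1,0,0,0,0,60],[0.92,-0.11,0,0,0,0,60],[0.92,-0.1,0,0,0,0,60],[0.92,-0.11,0,0,0,0,60],[0.93,-0.1,0,0,0,0,60],[0.92,-0.11,0,0,0,0,60],[0.93,-0.1,0,0,0,0,60],[0.92,-0.11,0,0,0,0,60],[0.93,-0.1,0,0,0,0,60],[0.92,-0.11,0,0,0,0,60],[0.93,-0.1,0.01,0,0,0,60]]
```

Both tans are in the basket. Now the mat.

>>> {"op": "jog_arm", "data": {"rows": [[0.54,-0.24,-0.65,0,0,0,60],[0.54,-0.24,-0.65,0,0,0,60],[0.54,-0.23,-0.65,0,0,0,60],[0.54,-0.24,-0.65,0,0,0,60],[0.55,-0.23,-0.65,0,0,0,60],[0.54,-0.24,-0.65,0,0,0,60],[0.55,-0.23,-0.65,0,0,0,60],[0.54,-0.24,-0.65,0,0,0,60],[0.92,-0.1,0,0,0,0,60],[0.92,-0.1,0,0,0,0,60],[0.92,-0.1,0,0,0,0,60]]}}

```text
clock: 27.95
eef_pos: [522.2, -190.2, 289.2]
tool_rot: [-3.139, -0.001, 1.569]
force: [-0.3, -0.8, 0.3]
width: 60.2
grip_force: 0.0
```

>>> {"op": "jog_arm", "data": {"rows": [[0.92,-0.1,0,0,0,0,60],[0.92,-0.1,0,0,0,0,60],[0.92,-0.1,0,0,0,0,60],[0.92,-0.1,0,0,0,0,60],[0.92,-0.1,0,0,0,0,60],[0.92,-0.1,0,0,0,0,60],[0.92,-0.1,0,0,0,0,60],[0.92,-0.1,0,0,0,0,60],[0.92,-0.1,0,0,0,0,60],[0.92,-0.1,0,0,0,0,60],[0.92,-0.1,0,0,0,0,60],[0.92,-0.1,0,0,0,0,60]]}}

```text
clock: 29.15
eef_pos: [492.3, 85.6, 289.2]
tool_rot: [-3.139, 0.001, 1.57]
force: [0.6, 0.2, 0.0]
width: 60.0
grip_force: 0.0
```

>>> {"op": "jog_arm", "data": {"rows": [[0.92,-0.1,0,0,0,0,60],[0.92,-0.1,0,0,0,0,60],[0.92,-0.1,0,0,0,0,60],[0.92,-0.1,0,0,0,0,60],[0.92,-0.1,0,0,0,0,60],[0.92,-0.1,0,0,0,0,60],[0.92,-0.1,0,0,0,0,60],[0.92,-0.1,0,0,0,0,60],[0,0,0,0,0,0,60],[0,0,0,0,0,0,60]]}}

```text
clock: 30.15
eef_pos: [472.9, 268.4, 289.2]
tool_rot: [-3.14, 0.002, 1.571]
force: [0.1, 0.3, -0.0]
width: 60.0
grip_force: 0.0
```

```bash
python3 - <<'E'
from h import *
p=cam('wrist'); print(find(p,'heel1')); s=read_state();print(s['eef_pos'],s['tool_rot'])
save(p,'w6.png'); np.savez('w6.npz',T=p['T'],K=p['K'],k1=p['k1'])
im=cv2.imread('pics/w6.png'); cv2.imwrite('pics/w6b.png',cv2.resize(im[20:220,130:400],None,fx=2.9,fy=2.9,interpolation=cv2.INTER_CUBIC))
E
```

```text
[(0.89, [318.0, 279.0, -2.0], [161.0, 147.0]), (0.73, [470.0, 264.0, 1.0], [255.0, 157.0])]
[473.70439676 266.94050871 289.97641149] [-3.14096005e+00  1.70177224e-03  1.56741154e+00]
```

View pics/w6b.png

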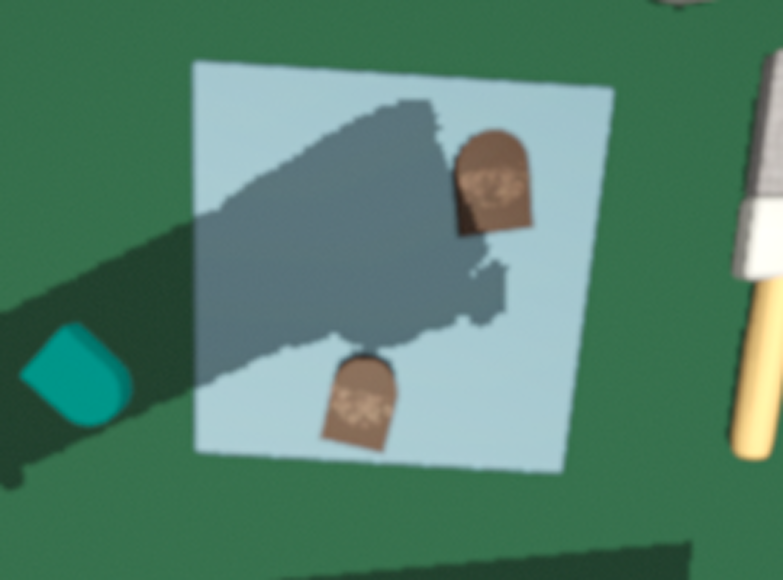

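```bash
python3 - <<'E'
from h import *
d=np.load('w6.npz'); p={k:d[k] for k in d}
f=lambda u,v,z=26: ray(p,(u/2.9+130,v/2.9+20),z)[:2].round(1)
for n,c in {'N':[(321,437),(384,451),(367,357)],'F':[(462,235),(480,233),(532,226),(492,130),(457,170),(527,165)]}.items():
    print(n,[f(*u).tolist() for u in c])
    a,b=(f(*c[0]),f(*c[1])) if n=='N' else (f(*c[1]),f(*c[2])); print(np.arctan2(*(b-a)[::-1]),np.linalg.norm(b-a))
for n in ('top','side'):
  q=cam(n);print(n,find(q,'heel1'))
E
```

```text
N [[447.3, 246.5], [481.1, 238.7], [472.0, 289.1]]
-0.22679884805388612 34.68832656672848
F [[519.2, 349.4], [528.1, 350.4], [553.7, 353.6], [531.9, 397.2], [515.7, 379.5], [549.5, 381.6]]
0.12435499454676308 25.799224794555386
top [(0.66, [317.0, 274.0, 1.0], [185.0, 284.0]), (0.55, [471.0, 268.0, 7.0], [188.0, 230.0])]
side [(0.61, [318.0, 277.0, 1.0], [192.0, 188.0])]
```

The near dark block was knocked: it is now at crop (360,400), i.e. world (469.5,265.5), yaw -0.2. The far one is at crop (493,182), world (533,374), yaw 0.11. Grasping the near one.

```bash
python3 - <<'E'
from h import *
plan([(469.5,265.5,70,1.37)],w0=60)
plan([(469.5,265.5,270,1.5,30),(506.2,50.3,270,1.67,30)],start=(469.5,265.5,14.5,1.37))
E
```

```text
10 (469.5, 265.5, 70, 1.37)
[[-0.01,-0.02,0.88,0,0,0.16,60],[-0.01,-0.02,0.88,0,0,0.17,60],[-0.01,-0.02,0.88,0,0,0.16,60],[-0.01,-0.02,0.88,0,0,0.17,60],[-0.01,-0.01,0.88,0,0,0.16,60],[-0.01,-0.02,0.89,0,0,0.17,60],[-0.01,-0.01,0.88,0,0,0.16,60],[-0.01,-0.02,0.89,0,0,0.17,60],[-0.01,-0.01,0.88,0,0,0.16,60],[-0.01,-0.02,0.89,0,0,0.17,60]]
11 (469.5, 265.5, 270, 1.5, 30)
[[0,0,-0.93,0,0,-0.1,30],[0,0,-0.93,0,0,-0.1,30],[0,0,-0.93,0,0,-0.1,30],[0,0,-0.93,0,0,-0.1,30],[0,0,-0.93,0,0,-0.1,30],[0,0,-0.93,0,0,-0.1,30],[0,0,-0.93,0,0,-0.1,30],[0,0,-0.93,0,0,-0.1,30],[0,0,-0.93,0,0,-0.09,30],[0,0,-0.93,0,0,-0.1,30],[0,0,-0.92,0,0,-0.09,30]]
10 (506.2, 50.3, 270, 1.67, 30)
[[-0.85,0.21,0,0,0,-0.14,30],[-0.85,0.19,0,0,0,-0.14,30],[-0.85,0.18,0,0,0,-0.14,30],[-0.86,0.16,0,0,0,-0.14,30],[-0.86,0.15,0,0,0,-0.14,30],[-0.86,0.14,0,0,0,-0.14,30],[-0.87,0.12,0,0,0,-0.15,30],[-0.87,0.11,0,0,0,-0.14,30],[-0.87,0.09,0,0,0,-0.15,30],[-0.86,0.07,0,0,0,-0.14,30]]
```

>>> {"op": "jog_arm", "data": {"rows": [[-0.01,-0.02,0.88,0,0,0.16,60],[-0.01,-0.02,0.88,0,0,0.17,60],[-0.01,-0.02,0.88,0,0,0.16,60],[-0.01,-0.02,0.88,0,0,0.17,60],[-0.01,-0.01,0.88,0,0,0.16,60],[-0.01,-0.02,0.89,0,0,0.17,60],[-0.01,-0.01,0.88,0,0,0.16,60],[-0.01,-0.02,0.89,0,0,0.17,60],[-0.01,-0.01,0.88,0,0,0.16,60],[-0.01,-0.02,0.89,0,0,0.17,60],[0,0,0,0,0,0,60]]}}

```text
clock: 31.55
eef_pos: [466.5, 264.8, 67.0]
tool_rot: [-3.137, 0.005, 1.371]
force: [-0.1, -1.0, 0.9]
width: 60.1
grip_force: 0.0
```

>>> {"op": "jog_arm", "data": {"rows": [[0,0,0.9,0,0,0,60],[0,0,0.8,0,0,0,60],[0,0,0.5,0,0,0,60],[0,0,0,0,0,0,60],[0,0,0,0,0,0,30],[0,0,0,0,0,0,30],[0,0,0,0,0,0,30],[0,0,0,0,0,0,30],[0,0,0,0,0,0,30],[0,0,0,0,0,0,30]]}}

```text
clock: 32.55
eef_pos: [470.4, 267.1, 16.5]
tool_rot: [3.139, -0.002, 1.371]
force: [-1.0, -0.5, 5.8]
width: 33.4
grip_force: 59.9
```

>>> {"op": "jog_arm", "data": {"rows": [[0,0,-0.5,0,0,-0.1,30],[0,0,-0.93,0,0,-0.1,30],[0,0,-0.93,0,0,-0.1,30],[0,0,-0.93,0,0,-0.1,30],[0,0,-0.93,0,0,-0.1,30],[0,0,-0.93,0,0,-0.1,30],[0,0,-0.93,0,0,-0.1,30],[0,0,-0.93,0,0,-0.1,30],[0,0,-0.93,0,0,-0.09,30],[0,0,-0.93,0,0,-0.1,30],[0,0,-0.93,0,0,-0.09,30],[0,0,-0.43,0,0,0,30]]}}

```text
clock: 33.75
eef_pos: [469.9, 266.7, 273.5]
tool_rot: [3.138, -0.003, 1.501]
force: [0.0, 0.8, -0.8]
width: 33.4
grip_force: 59.7
```

>>> {"op": "jog_arm", "data": {"rows": [[-0.85,0.21,0,0,0,-0.14,30],[-0.85,0.19,0,0,0,-0.14,30],[-0.85,0.18,0,0,0,-0.14,30],[-0.86,0.16,0,0,0,-0.14,30],[-0.86,0.15,0,0,0,-0.14,30],[-0.86,0.14,0,0,0,-0.14,30],[-0.87,0.12,0,0,0,-0.15,30],[-0.87,0.11,0,0,0,-0.14,30],[-0.87,0.09,0,0,0,-0.15,30],[-0.86,0.07,0,0,0,-0.14,30],[0,0,0,0,0,0,30],[0,0,0,0,0,0,30]]}}

```text
clock: 34.95
eef_pos: [505.6, 51.6, 270.3]
tool_rot: [-3.141, -0.001, 1.67]
force: [0.5, 0.3, -1.2]
width: 33.5
grip_force: 59.7
```

```bash
python3 - <<'E'
from h import *
p=cam('wrist'); print(find(p,'heel1')); s=read_state();print(s['eef_pos'],s['tool_rot'],s['width'])
plan([(506.2,50.3,42,1.67)],w0=30)
E
```

```text
[(0.72, [504.0, 50.0, 254.0], [255.0, 227.0])]
[505.52742883  53.12819981 270.23526078] [-3.14090900e+00 -1.11844235e-03  1.67347986e+00] 33.351572368072205
10 (506.2, 50.3, 42, 1.67)
[[-0.01,0,0.91,0,0,0,30],[-0.01,0,0.91,0,0,0,30],[-0.01,0,0.91,0,0,0,30],[-0.01,0,0.91,0,0,0,30],[-0.01,0,0.91,0,0,0,30],[-0.02,0,0.92,0,0,0.01,30],[-0.01,0.01,0.91,0,0,0,30],[-0.02,0,0.92,0,0,0.01,30],[-0.01,0.01,0.91,0,0,0,30],[-0.02,0,0.92,-0.01,-0.01,0.01,30]]
```

>>> {"op": "jog_arm", "data": {"rows": [[0,0,0.9,0,0,0,30],[0,0,0.9,0,0,0,30],[0,0,0.9,0,0,0,30],[0,0,0.9,0,0,0,30],[0,0,0.9,0,0,0,30],[0,0,0.9,0,0,0,30],[0,0,0.9,0,0,0,30],[0,0,0.9,0,0,0,30],[0,0,0.9,0,0,0,30],[0,0,0.6,0,0,0,30],[0,0,0.36,0,0,0,30],[0,0,0,0,0,0,30]]}}

```text
clock: 36.25
eef_pos: [505.3, 52.8, 43.3]
tool_rot: [-3.14, -0.001, 1.673]
force: [-1.0, 0.3, -0.6]
width: 33.3
grip_force: 62.7
```

>>> {"op": "jog_arm", "data": {"rows": [[0,0,0,0,0,0,60],[0,0,0,0,0,0,60],[0,0,0,0,0,0,60],[0,0,0,0,0,0,60],[0,0,-0.3,0,0,0,60],[0,0,-0.9,0,0,0,60],[0,0,-0.9,0,0,0,60],[0,0,-0.9,0,0,0,60],[0,0,-0.9,0,0,0,60],[0,0,-0.9,0,0,0,60],[0,0,-0.9,0,0,0,60],[0,0,-0.9,0,0,0,60]]}}

```text
clock: 37.45
eef_pos: [505.9, 51.3, 210.7]
tool_rot: [3.141, -0.0, 1.671]
force: [0.2, 0.3, 0.9]
width: 60.0
grip_force: 0.0
```

>>> {"op": "jog_arm", "data": {"rows": [[0,0,-0.9,0,0,0,60],[0,0,-0.9,0,0,0,60],[0,0,0,0,0,0,60],[0,0,0,0,0,0,60]]}}

```text
clock: 37.85
eef_pos: [506.0, 51.3, 254.5]
tool_rot: [3.14, -0.0, 1.671]
force: [-0.3, 0.4, -1.2]
width: 59.8
grip_force: 0.0
```

```bash
python3 - <<'E'
from h import *
p=cam('wrist'); print(find(p,'heel1')); s=read_state();print(s['eef_pos'],s['tool_rot'],s['width'])
plan([(533,310,275,1.68),(533,374,70,1.68)],w0=60)
E
```

```text
[(0.84, [505.0, 50.0, 28.0], [256.0, 163.0]), (0.39, [550.0, -10.0, 1.0], [280.0, 200.0])]
[505.11070924  51.43844997 253.02024615] [-3.13953843e+00  4.12451069e-05  1.67138671e+00] 60.116755165065136
11 (533, 310, 275, 1.68)
[[0.93,0.2,-0.08,0,0,-0.01,60],[0.92,0.2,-0.08,0,0,-0.01,60],[0.92,0.2,-0.08,0,0,-0.01,60],[0.93,0.2,-0.08,0,0,-0.01,60],[0.92,0.2,-0.08,0,0,0,60],[0.93,0.2,-0.08,0,0,-0.01,60],[0.92,0.2,-0.08,0,0,0,60],[0.92,0.2,-0.08,0,0,-0.01,60],[0.93,0.2,-0.08,-0.01,0,0,60],[0.92,0.2,-0.08,0,0,-0.01,60],[0.93,0.19,-0.08,-0.01,0,0,60]]
10 (533, 374, 70, 1.68)
[[0.25,0.03,0.82,0,0,0,60],[0.25,0.03,0.82,0,0,0,60],[0.26,0.03,0.82,0,0,0,60],[0.25,0.03,0.82,0,0,0,60],[0.26,0.03,0.82,0,0,0,60],[0.25,0.03,0.82,0,0,0,60],[0.26,0.03,0.82,0,0,0,60],[0.25,0.02,0.82,0,0,0,60],[0.26,0.03,0.82,0,0,0,60],[0.25,0.02,0.82,0,0,0,60]]
```

First dark block is on the chamber floor. Going for the second.

>>> {"op": "jog_arm", "data": {"rows": [[0.93,0.2,-0.08,0,0,0,60],[0.92,0.2,-0.08,0,0,0,60],[0.92,0.2,-0.08,0,0,0,60],[0.93,0.2,-0.08,0,0,0,60],[0.92,0.2,-0.08,0,0,0,60],[0.93,0.2,-0.08,0,0,0,60],[0.92,0.2,-0.08,0,0,0,60],[0.92,0.2,-0.08,0,0,0,60],[0.93,0.2,-0.08,0,0,-0.03,60],[0.92,0.2,-0.08,0,0,-0.02,60],[0.93,0.19,-0.08,0,0,-0.02,60]]}}

```text
clock: 39.05
eef_pos: [534.0, 310.6, 274.4]
tool_rot: [-3.139, 0.001, 1.68]
force: [0.3, 0.7, 0.7]
width: 60.2
grip_force: 0.0
```

>>> {"op": "jog_arm", "data": {"rows": [[0.25,0.03,0.82,0,0,0,60],[0.25,0.03,0.82,0,0,0,60],[0.26,0.03,0.82,0,0,0,60],[0.25,0.03,0.82,0,0,0,60],[0.26,0.03,0.82,0,0,0,60],[0.25,0.03,0.82,0,0,0,60],[0.26,0.03,0.82,0,0,0,60],[0.25,0.02,0.6,0,0,0,60],[0.26,0.03,0,0,0,0,60],[0.25,0.02,0,0,0,0,60],[0,0,0,0,0,0,60],[0,0,0,0,0,0,60]]}}

```text
clock: 40.25
eef_pos: [535.5, 374.3, 118.8]
tool_rot: [3.139, -0.001, 1.68]
force: [-0.1, -0.3, -0.5]
width: 59.9
grip_force: 0.0
```

```bash
python3 - <<'E'
from h import *
p=cam('wrist'); print(find(p,'heel1')); s=read_state();print(s['eef_pos'],s['tool_rot'],s['width'])
save(p,'w7.png'); np.savez('w7.npz',T=p['T'],K=p['K'],k1=p['k1'])
im=cv2.imread('pics/w7.png'); cv2.imwrite('pics/w7b.png',cv2.resize(im[60:300,130:390],None,fx=2.5,fy=2.5,interpolation=cv2.INTER_CUBIC))
E
```

```text
[(0.75, [531.0, 371.0, 1.0], [252.0, 186.0]), (0.65, [318.0, 279.0, 1.0], [49.0, 246.0])]
[535.44295272 373.57870608 118.58444157] [ 3.13986440e+00 -4.18211138e-04  1.67926785e+00] 59.47367544351587
```

View pics/w7b.png

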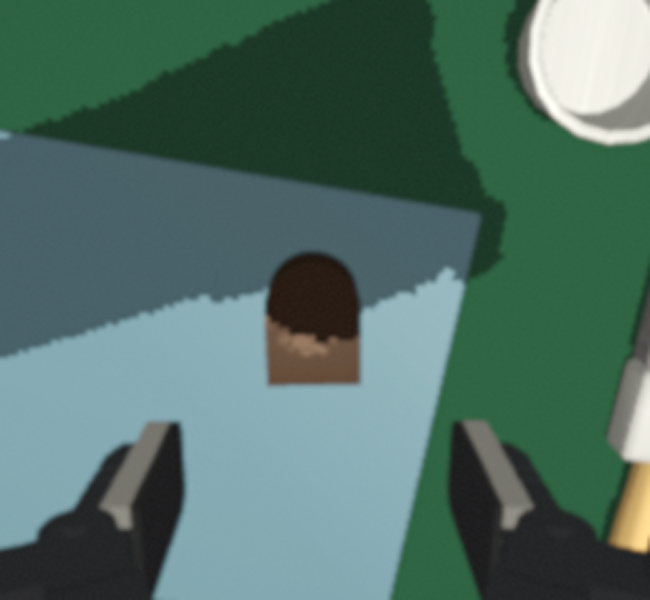

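The block is centred between the fingers at crop (313,320) and aligned.

>>> {"op": "jog_arm", "data": {"rows": [[0,0,0.9,0,0,0,60],[0,0,0.9,0,0,0,60],[0,0,0.9,0,0,0,60],[0,0,0.9,0,0,0,60],[0,0,0.54,0,0,0,60],[0,0,0,0,0,0,60],[0,0,0,0,0,0,30],[0,0,0,0,0,0,30],[0,0,0,0,0,0,30],[0,0,0,0,0,0,30],[0,0,0,0,0,0,30],[0,0,0,0,0,0,30]]}}

```text
clock: 41.55
eef_pos: [536.1, 374.6, 16.0]
tool_rot: [3.138, -0.002, 1.68]
force: [-0.2, -0.6, 6.3]
width: 33.5
grip_force: 60.3
```

>>> {"op": "jog_arm", "data": {"rows": [[0,0,-0.5,0,0,0,30],[0,0,-0.93,0,0,0,30],[0,0,-0.93,0,0,0,30],[0,0,-0.93,0,0,0,30],[0,0,-0.93,0,0,0,30],[0,0,-0.93,0,0,0,30],[0,0,-0.93,0,0,0,30],[0,0,-0.93,0,0,0,30],[0,0,-0.93,0,0,0,30],[0,0,-0.93,0,0,0,30],[0,0,-0.93,0,0,0,30],[0,0,-0.43,0,0,0,30]]}}

```text
clock: 42.75
eef_pos: [535.3, 374.1, 272.7]
tool_rot: [3.138, -0.002, 1.68]
force: [-0.3, -0.9, -1.4]
width: 33.5
grip_force: 59.8
```

```bash
python3 - <<'E'
from h import *
s=read_state();print(s['eef_pos'],s['tool_rot'],s['width'])
plan([(585.8,58.3,265,1.67)],w0=30)
E
```

```text
[535.28566782 374.11591168 272.74647663] [ 3.13811110e+00 -1.79027378e-03  1.68000196e+00] 33.52423909126824
14 (585.8, 58.3, 265, 1.67)
[[-0.91,0.05,0.02,0,0,0.01,30],[-0.91,0.05,0.02,0,0,0.01,30],[-0.91,0.05,0.02,0,0,0.01,30],[-0.91,0.05,0.02,0,0,0,30],[-0.91,0.05,0.02,0,0,0.01,30],[-0.91,0.05,0.02,0,0,0,30],[-0.91,0.05,0.02,0,0,0.01,30],[-0.92,0.05,0.02,0,0,0,30],[-0.91,0.05,0.02,0,0,0.01,30],[-0.91,0.05,0.02,0.01,0,0,30],[-0.92,0.05,0.02,0,0,0.01,30],[-0.91,0.05,0.02,0.01,-0.01,0,30],[-0.92,0.05,0.03,0,0,0.01,30],[-0.91,0.05,0.02,0.01,-0.01,0,30]]
```

>>> {"op": "jog_arm", "data": {"rows": [[-0.91,0.05,0,0,0,0.01,30],[-0.91,0.05,0,0,0,0.01,30],[-0.91,0.05,0,0,0,0.01,30],[-0.91,0.05,0,0,0,0,30],[-0.91,0.05,0,0,0,0.01,30],[-0.91,0.05,0,0,0,0,30],[-0.91,0.05,0,0,0,0.01,30],[-0.92,0.05,0,0,0,0,30],[-0.91,0.05,0,0,0,0.01,30],[-0.91,0.05,0,0,0,0,30],[-0.92,0.05,0,0,0,0.01,30],[-0.91,0.05,0,0,0,0,30]]}}

```text
clock: 43.95
eef_pos: [577.6, 102.4, 269.2]
tool_rot: [-3.14, -0.0, 1.671]
force: [0.4, -0.4, -0.7]
width: 33.5
grip_force: 59.8
```

>>> {"op": "jog_arm", "data": {"rows": [[-0.92,0.05,0,0,0,0.01,30],[-0.91,0.05,0,0,0,0,30],[0,0,0.9,0,0,0,30],[0,0,0.9,0,0,0,30],[0,0,0.9,0,0,0,30],[0,0,0.9,0,0,0,30],[0,0,0.9,0,0,0,30],[0,0,0.9,0,0,0,30],[0,0,0,0,0,0,30],[0,0,0,0,0,0,30]]}}

```text
clock: 44.95
eef_pos: [584.8, 58.2, 134.6]
tool_rot: [-3.14, 0.0, 1.67]
force: [0.5, -0.4, 0.5]
width: 33.8
grip_force: 59.8
```

```bash
python3 - <<'E'
from h import *
p=cam('wrist'); print(find(p,'heel1')); s=read_state();print(s['eef_pos'],s['tool_rot'],s['width'])
E
```

```text
[(0.95, [583.0, 58.0, 123.0], [254.0, 229.0]), (0.84, [504.0, 51.0, 26.0], [175.0, 185.0])]
[586.15865803  58.09175156 136.21067817] [3.13909354e+00 1.98338876e-05 1.67025866e+00] 33.169439482911734
```

Down 92 mm to release.

>>> {"op": "jog_arm", "data": {"rows": [[0,0,0.9,0,0,0,30],[0,0,0.9,0,0,0,30],[0,0,0.9,0,0,0,30],[0,0,0.6,0,0,0,30],[0,0,0.36,0,0,0,30],[0,0,0,0,0,0,30],[0,0,0,0,0,0,60],[0,0,0,0,0,0,60],[0,0,0,0,0,0,60],[0,0,0,0,0,0,60],[0,0,-0.3,0,0,0,60],[0,0,-0.9,0,0,0,60]]}}

```text
clock: 46.25
eef_pos: [583.0, 58.2, 71.9]
tool_rot: [-3.136, 0.0, 1.67]
force: [0.2, 0.1, -0.4]
width: 59.9
grip_force: 0.0
```

>>> {"op": "jog_arm", "data": {"rows": [[0,0,-0.9,0,0,0,60],[0,0,-0.9,0,0,0,60],[0,0,-0.9,0,0,0,60],[0,0,-0.9,0,0,0,60],[0,0,-0.9,0,0,0,60],[0,0,-0.9,0,0,0,60],[0,0,-0.9,0,0,0,60],[0,0,-0.9,0,0,0,60],[0,0,-0.9,0,0,0,5],[0,0,0,0,0,0,5]]}}

```text
clock: 47.25
eef_pos: [587.2, 57.7, 280.2]
tool_rot: [3.133, 0.0, 1.67]
force: [0.8, 0.3, -0.1]
width: 31.9
grip_force: 0.0
```

```bash
python3 - <<'E'
from h import *
p=cam('wrist'); print(find(p,'heel1'),find(p,'lid_press'),find(p,'lid_hinge')); s=read_state();print(s['eef_pos'],s['tool_rot'],s['width'])
save(p,'w8.png')
for n in ('top','side'):
  q=cam(n);print(n,find(q,'lid_press'),find(q,'tan1'),find(q,'heel1'))
E
```

```text
[(0.83, [507.0, 50.0, 29.0], [201.0, 158.0]), (0.69, [581.0, 57.0, 29.0], [251.0, 159.0])] [(0.77, [566.0, 139.0, 189.0], [241.0, 97.0])] [(0.8, [536.0, 119.0, 73.0], [220.0, 113.0])]
[584.42963011  58.22086257 274.65688792] [-3.13946159e+00 -1.54410512e-04  1.67024970e+00] 5.292157971580329
top [] [(0.55, [488.0, -369.0, 7.0], [406.0, 219.0]), (0.48, [580.0, -367.0, 9.0], [403.0, 188.0])] [(0.69, [318.0, 275.0, 5.0], [185.0, 284.0]), (0.36, [487.0, -369.0, 7.0], [406.0, 220.0])]
side [(0.91, [568.0, 139.0, 192.0], [257.0, 161.0])] [(0.81, [574.0, -370.0, 8.0], [275.0, 310.0]), (0.7, [357.0, 58.0, 2.0], [200.0, 220.0]), (0.52, [487.0, -369.0, 4.0], [243.0, 312.0])] [(0.64, [716.0, -375.0, -1.0], [326.0, 310.0]), (0.53, [317.0, 275.0, -0.0], [192.0, 189.0]), (0.45, [504.0, 53.0, 27.0], [240.0, 214.0]), (0.39, [587.0, 58.0, 30.0], [263.0, 211.0])]
```

View pics/w8.png

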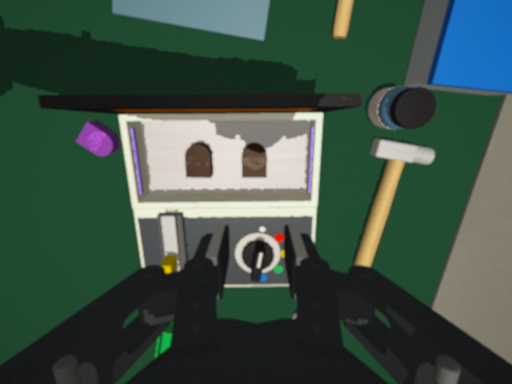

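Both dark blocks lie flat in the chamber at (199,160) and (254,160). The lid angle is about 1.65. Next I swing the lid from behind with the fingers closed.

```bash
python3 - <<'E'
from h import *
plan([(558.3,182.2,270,1.67),(558.3,182.2,160,1.67)],w0=0)
E
```

```text
6 (558.3, 182.2, 270, 1.67)
[[0.84,-0.1,0.04,0,0,0,0],[0.84,-0.09,0.04,0,0,0,0],[0.84,-0.1,0.03,0,0,0,0],[0.84,-0.09,0.04,0,0,0,0],[0.84,-0.1,0.03,0,0,0,0],[0.84,-0.09,0.04,0,0,0,0]]
5 (558.3, 182.2, 160, 1.67)
[[0,0,0.88,0,0,0,0],[0,0,0.88,0,0,0,0],[0,0,0.88,0,0,0,0],[0,0,0.88,0,0,0,0],[0,0,0.88,0,0,0,0]]
```

>>> {"op": "jog_arm", "data": {"rows": [[0.84,-0.1,0,0,0,0,0],[0.84,-0.09,0,0,0,0,0],[0.84,-0.1,0,0,0,0,0],[0.84,-0.09,0,0,0,0,0],[0.84,-0.1,0,0,0,0,0],[0.84,-0.09,0,0,0,0,0],[0,0,0.9,0,0,0,0],[0,0,0.9,0,0,0,0],[0,0,0.9,0,0,0,0],[0,0,0.9,0,0,0,0],[0,0,0.9,0,0,0,0],[0,0,0,0,0,0,0]]}}

```text
clock: 49.05
eef_pos: [555.7, 181.6, 159.8]
tool_rot: [-3.134, 0.002, 1.67]
force: [-0.5, -0.4, 0.2]
width: -0.1
grip_force: 0.0
```

>>> {"op": "jog_arm", "data": {"rows": [[-0.5,0,0,0,0,0,0],[-0.5,0,0,0,0,0,0],[-0.5,0,0,0,0,0,0],[-0.5,0,0,0,0,0,0],[-0.5,0,0,0,0,0,0]]}}

```text
clock: 49.55
eef_pos: [565.9, 119.6, 164.5]
tool_rot: [3.138, -0.002, 1.67]
force: [1.2, 3.1, -0.3]
width: 0.3
grip_force: 1.1
```

>>> {"op": "jog_arm", "data": {"rows": [[-0.5,0,0,0,0,0,0],[-0.5,0,0,0,0,0,0],[-0.5,0,0,0,0,0,0],[0,0,0,0,0,0,0]]}}

```text
clock: 49.95
eef_pos: [568.3, 78.2, 163.1]
tool_rot: [-3.141, 0.003, 1.666]
force: [-1.0, 0.1, -0.0]
width: -0.0
grip_force: 0.0
```

```bash
python3 - <<'E'
from h import *
s=read_state();print(s['eef_pos'],s['force'])
for n in ('side','top','wrist'):
  q=cam(n);print(n,find(q,'lid_press'))
  save(q,n+'9.png')
E
```

```text
[568.31098967  78.23554474 163.11806173] [-0.97532535  0.09804337 -0.01248   ]
side [(0.95, [575.0, 67.0, 173.0], [261.0, 176.0])]
top []
wrist []
```

View pics/side9.png

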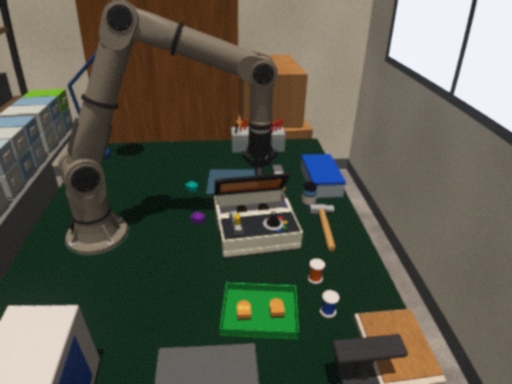

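The side view shows the lid pushed over to about 0.93 rad, with the arm behind it. Continue down along the arc.

>>> {"op": "jog_arm", "data": {"rows": [[-0.3,0,0.37,0,0,0,0],[-0.3,0,0.37,0,0,0,0],[-0.3,0,0.37,0,0,0,0],[-0.3,0,0.37,0,0,0,0],[0,0,0,0,0,0,0]]}}

```text
clock: 50.75
eef_pos: [569.7, 50.2, 124.0]
tool_rot: [-3.137, 0.002, 1.667]
force: [-1.2, -0.8, 0.0]
width: 0.4
grip_force: 0.0
```

```bash
python3 - <<'E'
from h import *
s=read_state();print(s['eef_pos'],s['force'])
for n in ('side','wrist'):
  q=cam(n);print(n,find(q,'lid_press'))
E
```

```text
[569.70880819  50.17306473 124.0412084 ] [-1.23974508 -0.79744972  0.00588763]
side [(0.94, [579.0, 27.0, 137.0], [263.0, 191.0])]
wrist []
```

>>> {"op": "jog_arm", "data": {"rows": [[-0.3,0,0.25,0,0,0,0],[-0.3,0,0.25,0,0,0,0],[-0.3,0,0.25,0,0,0,0],[-0.3,0,0.25,0,0,0,0],[0,0,0,0,0,0,0]]}}

```text
clock: 51.45
eef_pos: [573.4, 20.1, 100.0]
tool_rot: [-3.139, 0.002, 1.667]
force: [0.3, -0.1, -1.3]
width: 0.1
grip_force: 0.0
```

>>> {"op": "jog_arm", "data": {"rows": [[0,0,0.2,0,0,0,0],[0,0,0.2,0,0,0,0],[0,0,0,0,0,0,0]]}}

```text
clock: 51.75
eef_pos: [574.6, 22.8, 91.2]
tool_rot: [3.141, 0.0, 1.67]
force: [0.5, 0.5, -0.1]
width: 0.0
grip_force: 0.0
```

```bash
python3 - <<'E'
from h import *
s=read_state();print(s['eef_pos'],s['force'])
for n in ('side','top'):
  q=cam(n);print(n,find(q,'lid_press'))
E
```

```text
[574.6305829   22.81215262  91.16276865] [ 0.54668922  0.48764041 -0.07829361]
side [(0.63, [580.0, 13.0, 98.0], [263.0, 203.0])]
top []
```

>>> {"op": "jog_arm", "data": {"rows": [[0,0,0.16,0,0,0,0],[0,0,0,0,0,0,0]]}}

```text
clock: 52.15
eef_pos: [574.5, 23.1, 88.8]
tool_rot: [3.141, -0.001, 1.671]
force: [-1.7, 0.5, 4.8]
width: -0.1
grip_force: 2.6
```

>>> {"op": "jog_arm", "data": {"rows": [[0,0,0.16,0,0,0,0],[0,0,0,0,0,0,0]]}}

```text
clock: 52.35
eef_pos: [574.4, 22.8, 83.7]
tool_rot: [3.141, -0.0, 1.67]
force: [0.1, -0.9, -0.9]
width: -0.3
grip_force: 0.0
```

>>> {"op": "jog_arm", "data": {"rows": [[0,0,0.12,0,0,0,0],[0,0,0,0,0,0,0]]}}

```text
clock: 52.55
eef_pos: [574.8, 23.2, 80.8]
tool_rot: [3.141, -0.0, 1.671]
force: [-2.2, -0.6, 6.2]
width: 0.3
grip_force: 2.6
```

>>> {"op": "jog_arm", "data": {"rows": [[0,0,0.12,0,0,0,0],[0,0,0,0,0,0,0]]}}

```text
clock: 52.75
eef_pos: [574.8, 23.2, 80.6]
tool_rot: [3.14, -0.002, 1.671]
force: [-7.4, 0.1, 19.2]
width: -0.3
grip_force: 9.7
```

>>> {"op": "jog_arm", "data": {"rows": [[0,0,0.1,0,0,0,0],[0,0,0,0,0,0,0],[0,0,0,0,0,0,0]]}}

```text
clock: 53.05
eef_pos: [574.9, 23.2, 80.4]
tool_rot: [3.14, -0.003, 1.671]
force: [-10.8, -0.0, 30.9]
width: 0.5
grip_force: 15.5
```

```bash
python3 - <<'E'
from h import *
s=read_state();print(s['eef_pos'],s['force'])
for n in ('side','top'):
  q=cam(n);print(n,find(q,'lid_press'))
E
```

```text
[574.90657998  23.21540316  80.42514502] [-1.08254016e+01 -9.07967668e-03  3.09461997e+01]
side [(0.58, [580.0, 7.0, 88.0], [263.0, 206.0])]
top [(0.47, [803.0, -20.0, -4.0], [282.0, 121.0])]
```

Stiff at 31 N with no further travel, so the lid is shut. I'll lift off and look at the bolt and dial.

>>> {"op": "jog_arm", "data": {"rows": [[0,0,-0.5,0,0,0,0],[0,0,-0.9,0,0,0,0],[0,0,-0.9,0,0,0,0],[-0.9,-0.3,-0.9,0,0,0,0],[-0.9,-0.3,-0.9,0,0,0,0],[-0.9,-0.3,-0.9,0,0,0,0],[-0.9,-0.3,-0.9,0,0,0,0],[-0.9,-0.3,-0.9,0,0,0,0],[-0.9,0,0,0,0,0,0],[-0.9,0,0,0,0,0,0],[0,0,0,0,0,0,0],[0,0,0,0,0,0,0]]}}

```text
clock: 54.45
eef_pos: [552.5, -137.2, 244.0]
tool_rot: [-3.141, -0.001, 1.67]
force: [0.0, -0.4, -0.4]
width: 0.1
grip_force: 0.0
```

```bash
python3 - <<'E'
from h import *
s=read_state();print(s['eef_pos'],s['tool_rot'])
q=cam('wrist');save(q,'w10.png'); np.savez('w10.npz',T=q['T'],K=q['K'],k1=q['k1'])
for l in ('bolt_grip','dial_grip','dial_aim','mark_red','lid_press','lid_hinge'): print(l,find(q,l))
im=cv2.imread('pics/w10.png'); cv2.imwrite('pics/w10b.png',cv2.resize(im,(800,600),interpolation=cv2.INTER_CUBIC))
E
```

```text
[ 552.46814693 -137.15868718  244.00329199] [-3.14053304e+00 -1.10207486e-03  1.66953519e+00]
bolt_grip [(0.74, [484.0, -88.0, 122.0], [192.0, 127.0])]
dial_grip [(0.65, [601.0, -71.0, 111.0], [312.0, 120.0])]
dial_aim []
mark_red [(0.52, [628.0, -46.0, 73.0], [332.0, 98.0])]
lid_press [(0.64, [576.0, 11.0, 89.0], [295.0, 32.0])]
lid_hinge []
```

View pics/w10b.png

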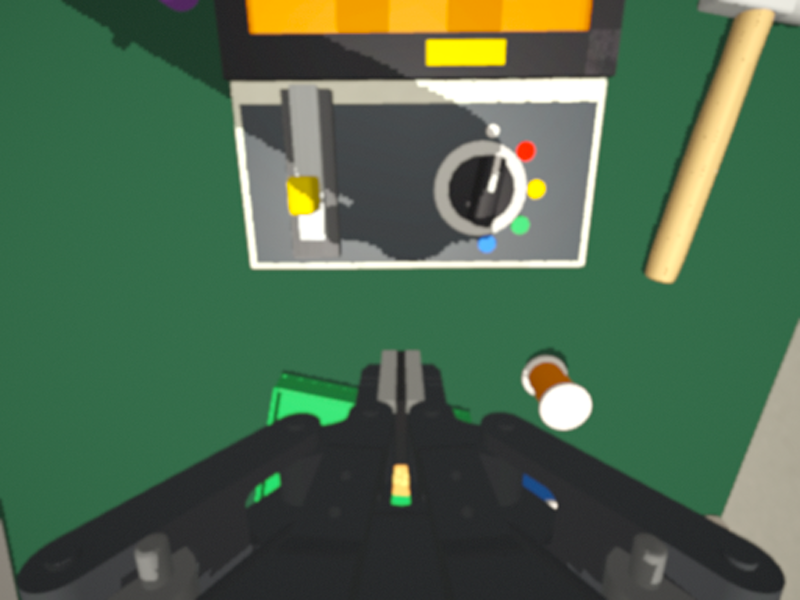

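Lid shut flush. Yellow grip at (303,197). Dial centre about (483,188) at off, red at (526,151).

```bash
python3 - <<'E'
from h import *
d=np.load('w10.npz'); p={k:d[k] for k in d}
f=lambda u,v,z: ray(p,(u*.64,v*.64),z)[:2].round(1)
b=f(304,197,124); print('bolt',b,f(288,197,124),f(320,197,124))
for n,c in {'red':(526,151),'white':(493,131),'yel':(537,189),'grn':(520,226),'blu':(487,244)}.items(): print(n,f(*c,75))
P=np.array([f(*c,75) for c in [(526,151),(493,131),(537,189),(520,226),(487,244)]])
A=np.c_[2*P,np.ones(5)]; s=np.linalg.lstsq(A,(P**2).sum(1),rcond=None)[0]; print('dial centre',s[:2],np.sqrt(s[2]+s[:2]@s[:2]))
c=s[:2]; print('angles',np.arctan2(*(P-c).T[::-1]))
bx=np.array([np.cos(.1),np.sin(.1)]); by=np.array([-np.sin(.1),np.cos(.1)])
g=np.array([484,-88.5]); 
t=g-42*by; plan([(*t,180,1.67),(*t,97,1.67)],w0=0); print(t)
E
```

```text
bolt [486.9 -86.7] [477.1 -87.7] [496.8 -85.7]
red [631.7 -43.9]
white [606.3 -33.1]
yel [644.5 -68.9]
grn [637.  -96.5]
blu [ 614.8 -112.2]
dial centre [604.3437907  -73.28788829] 40.227833350830196
angles [ 0.82118711  1.52215813  0.10883867 -0.61793916 -1.30828398]
4 (np.float64(488.19300349916676), np.float64(-130.2901749416771), 180, 1.67)
[[0.13,-0.64,0.65,0,0,0,0],[0.13,-0.64,0.65,0,0,0.01,0],[0.12,-0.63,0.64,0,0,0,0],[0.13,-0.64,0.65,0,0,0.01,0]]
4 (np.float64(488.19300349916676), np.float64(-130.2901749416771), 97, 1.67)
[[0,0,0.83,0,0,0,0],[0,0,0.83,0,0,0,0],[0,0,0.83,0,0,0,0],[-0.01,0,0.83,0,0,0,0]]
[ 488.1930035  -130.29017494]
```

>>> {"op": "jog_arm", "data": {"rows": [[0.13,-0.64,0.65,0,0,0,0],[0.13,-0.64,0.65,0,0,0,0],[0.12,-0.63,0.64,0,0,0,0],[0.13,-0.64,0.65,0,0,0,0],[0,0,0.83,0,0,0,0],[0,0,0.83,0,0,0,0],[0,0,0.83,0,0,0,0],[0,0,0.83,0,0,0,0],[0,0,0,0,0,0,0]]}}

```text
clock: 55.7
eef_pos: [485.6, -130.0, 94.5]
tool_rot: [-3.136, -0.002, 1.671]
force: [-1.6, 0.6, 0.2]
width: 0.0
grip_force: 0.0
```

>>> {"op": "jog_arm", "data": {"rows": [[0.4,0,0,0,0,0,0],[0.4,0,0,0,0,0,0],[0.4,0,0,0,0,0,0],[0.4,0,0,0,0,0,0],[0.2,0,0,0,0,0,0],[0,0,0,0,0,0,0]]}}

```text
clock: 56.3
eef_pos: [483.8, -84.7, 97.3]
tool_rot: [3.141, -0.001, 1.672]
force: [-0.1, -0.0, 1.0]
width: -0.1
grip_force: 0.0
```

>>> {"op": "jog_arm", "data": {"rows": [[0.2,0,0,0,0,0,0],[0,0,0,0,0,0,0]]}}

```text
clock: 56.5
eef_pos: [483.0, -80.9, 97.0]
tool_rot: [-3.142, -0.0, 1.671]
force: [-0.5, -0.6, 0.4]
width: 0.2
grip_force: 0.2
```

>>> {"op": "jog_arm", "data": {"rows": [[0.16,0,0,0,0,0,0],[0,0,0,0,0,0,0]]}}

```text
clock: 56.7
eef_pos: [482.7, -78.8, 97.0]
tool_rot: [3.141, 0.002, 1.67]
force: [0.9, -3.5, -0.4]
width: -0.1
grip_force: 2.0
```

>>> {"op": "jog_arm", "data": {"rows": [[0.16,0,0,0,0,0,0],[0,0,0,0,0,0,0]]}}

```text
clock: 56.9
eef_pos: [482.7, -78.7, 97.2]
tool_rot: [3.14, 0.007, 1.667]
force: [1.7, -10.1, -3.2]
width: -0.2
grip_force: 5.0
```

>>> {"op": "jog_arm", "data": {"rows": [[0.16,0,0,0,0,0,0],[0,0,0,0,0,0,0]]}}

```text
clock: 57.1
eef_pos: [482.7, -78.6, 97.2]
tool_rot: [3.139, 0.013, 1.665]
force: [3.9, -16.0, -4.9]
width: -0.4
grip_force: 7.9
```

```bash
python3 - <<'E'
from h import *
for n in ('top','side','wrist'):
  q=cam(n);print(n,find(q,'bolt_grip'))
E
```

```text
top [(0.7, [482.0, -61.0, 125.0], [303.0, 219.0])]
side []
wrist [(0.86, [481.0, -55.0, 125.0], [258.0, 220.0])]
```

The bolt is hard against its stop, grip moved about 32 mm. Now the dial: back off, rise and position over it with yaw 1.52.

```bash
python3 - <<'E'
from h import *
s=read_state();e=s['eef_pos']
# commanded roughly: y +8 ; back off 25 then up to 175
st=(481.5,-97.5,172,1.67)
plan([(604.3,-73.3,172,1.52)],start=st,w0=40)
E
```

```text
6 (604.3, -73.3, 172, 1.52)
[[0.08,0.83,0,0,0,0.21,40],[0.1,0.83,0,0,0,0.21,40],[0.12,0.83,0,0,0,0.21,40],[0.14,0.82,0,0,0,0.21,40],[0.16,0.82,0,0,0,0.2,40],[0.19,0.81,0,0,0,0.21,40]]
```

>>> {"op": "jog_arm", "data": {"rows": [[-0.5,0,0,0,0,0,0],[-0.5,0,0,0,0,0,0],[0,0,-0.8,0,0,0,0],[0,0,-0.8,0,0,0,0],[0,0,-0.8,0,0,0,0],[0,0,-0.6,0,0,0,40],[0,0,0,0,0,0,40]]}}

```text
clock: 58.1
eef_pos: [485.9, -93.9, 173.9]
tool_rot: [3.137, -0.001, 1.671]
force: [0.3, -0.3, 0.3]
width: 28.4
grip_force: 0.0
```

>>> {"op": "jog_arm", "data": {"rows": [[0.06,0.81,0,0,0,0.21,40],[0.06,0.81,0,0,0,0.21,40],[0.06,0.81,0,0,0,0.21,40],[0.1,0.81,0,0,0,0.21,40],[0.12,0.81,0,0,0,0.2,40],[0.14,0.8,0,0,0,0.21,40],[0,0,0,0,0,0,40],[0,0,0,0,0,0,40]]}}

```text
clock: 58.9
eef_pos: [604.0, -76.0, 170.4]
tool_rot: [-3.138, -0.0, 1.521]
force: [-0.4, -0.4, -0.4]
width: 40.2
grip_force: 0.0
```

```bash
python3 - <<'E'
from h import *
s=read_state();print(s['eef_pos'],s['tool_rot'])
q=cam('wrist');save(q,'w11.png'); np.savez('w11.npz',T=q['T'],K=q['K'],k1=q['k1'])
for l in ('bolt_grip','dial_grip','dial_aim','mark_red'): print(l,find(q,l))
im=cv2.imread('pics/w11.png'); cv2.imwrite('pics/w11b.png',cv2.resize(im[60:280,130:400],None,fx=2.7,fy=2.7,interpolation=cv2.INTER_CUBIC))
plan([(604.3,-73.3,94,1.52)],w0=40)
E
```

```text
[603.98267987 -76.04600883 170.44751926] [-3.13818309e+00 -3.79409248e-04  1.52112803e+00]
bolt_grip [(0.73, [480.0, -56.0, 121.0], [93.0, 190.0])]
dial_grip [(0.96, [603.0, -73.0, 110.0], [256.0, 199.0])]
dial_aim []
mark_red [(0.71, [629.0, -44.0, 73.0], [283.0, 155.0])]
4 (604.3, -73.3, 94, 1.52)
[[0.03,0,0.78,0,0,0,40],[0.03,0,0.78,0,0,0,40],[0.04,0,0.78,0,0,0,40],[0.03,-0.01,0.79,0,0,0,40]]
```

View pics/w11b.png

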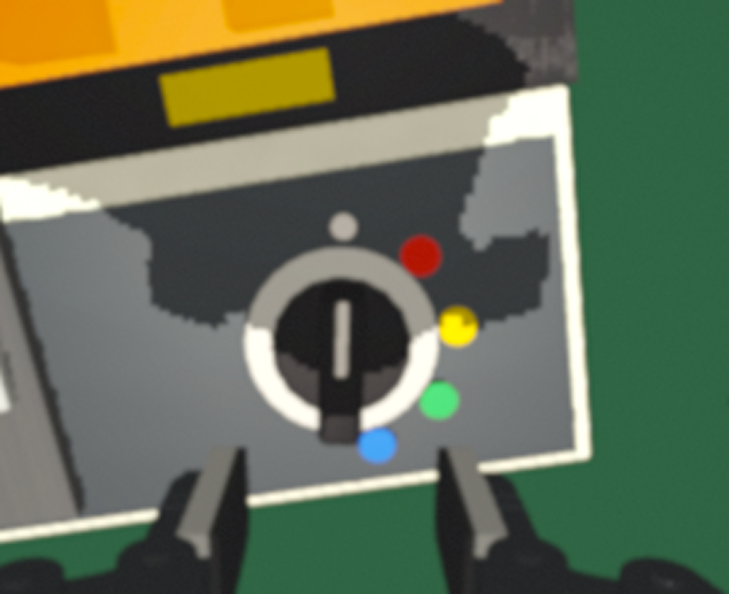

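The bar is vertical in view at (341,360), pointing at the white dot and centred between the jaws. Descend, grip and turn.

>>> {"op": "jog_arm", "data": {"rows": [[0.03,0,0.78,0,0,0,40],[0.03,0,0.78,0,0,0,40],[0.04,0,0.78,0,0,0,40],[0.03,0,0.7,0,0,0,40],[0,0,0,0,0,0,40],[0,0,0,0,0,0,8],[0,0,0,0,0,0,8],[0,0,0,0,0,0,8],[0,0,0,0,0,0,8],[0,0,0,0,0,0,8],[0,0,0,0,0,0,8]]}}

```text
clock: 60.25
eef_pos: [603.9, -73.5, 97.5]
tool_rot: [-3.139, -0.001, 1.52]
force: [-4.5, 1.1, 5.3]
width: 12.0
grip_force: 59.8
```

Gripped. Turning by about 0.72.

>>> {"op": "jog_arm", "data": {"rows": [[0,0,0,0,0,0.7,8],[0,0,0,0,0,0.7,8],[0,0,0,0,0,0.7,8],[0,0,0,0,0,0.7,8],[0,0,0,0,0,0.7,8],[0,0,0,0,0,0.7,8],[0,0,0,0,0,0.7,8],[0,0,0,0,0,0.7,8],[0,0,0,0,0,0.4,8],[0,0,0,0,0,0,8],[0,0,0,0,0,0,8]]}}

```text
clock: 61.35
eef_pos: [604.2, -73.7, 97.5]
tool_rot: [-3.14, 0.001, 0.801]
force: [-5.3, -0.3, 5.6]
width: 12.1
grip_force: 60.0
```

>>> {"op": "jog_arm", "data": {"rows": [[0,0,0,0,0,0,40],[0,0,0,0,0,0,40],[0,0,0,0,0,0,40],[0,0,0,0,0,0,40],[0,0,-0.4,0,0,0,40],[0,0,-0.8,0,0,0,40],[0,0,-0.8,0,0,0,40],[0,0,-0.8,0,0,0,40],[0,0,-0.8,0,0,0,40],[0,0,-0.8,0,0,0,40],[0,0,0,0,0,0,40]]}}

```text
clock: 62.45
eef_pos: [607.5, -74.2, 210.1]
tool_rot: [3.135, -0.004, 0.8]
force: [0.0, 0.5, -0.0]
width: 40.0
grip_force: 0.0
```

```bash
python3 - <<'E'
from h import *
s=read_state();print(s['eef_pos'],s['tool_rot'],s['force'])
q=cam('wrist');save(q,'w12.png')
for l in ('bolt_grip','dial_grip','dial_aim','mark_red','lid_press'): print(l,find(q,l))
a=cv2.resize(q['color'][40:240,110:400,::-1],(700,480),interpolation=cv2.INTER_CUBIC); cv2.imwrite('pics/w12b.png',a)
q=cam('top'); print(find(q,'tan1'),find(q,'bolt_grip'))
q=cam('side'); print(find(q,'tan1'),find(q,'bolt_grip'))
E
```

```text
[607.4592931  -74.20658065 210.08718749] [ 3.13533131 -0.00433985  0.80033876] [ 0.01589349  0.48557167 -0.04769621]
bolt_grip [(0.7, [481.0, -56.0, 124.0], [151.0, 265.0])]
dial_grip [(0.9, [603.0, -74.0, 112.0], [253.0, 191.0]), (0.53, [532.0, -365.0, 5.0], [349.0, 325.0])]
dial_aim []
mark_red [(0.69, [628.0, -43.0, 72.0], [250.0, 144.0]), (0.41, [606.0, -71.0, 107.0], [254.0, 185.0])]
lid_press [(0.74, [575.0, 11.0, 89.0], [173.0, 144.0])]
[(0.8, [581.0, -365.0, 9.0], [402.0, 188.0])] []
[(0.57, [490.0, -373.0, 4.0], [244.0, 313.0]), (0.51, [576.0, -370.0, 9.0], [276.0, 309.0]), (0.47, [356.0, 59.0, 1.0], [200.0, 220.0])] [(0.55, [579.0, -371.0, 7.0], [277.0, 310.0]), (0.52, [479.0, -53.0, 124.0], [235.0, 209.0])]
```

View pics/w12b.png

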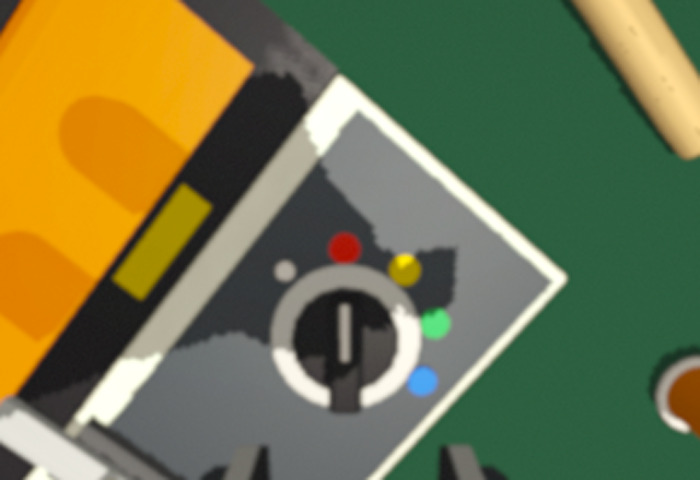

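The pointer stripe at (344,335) points straight at the red mark (345,248). The bolt is across, the lid is shut with both blocks visible through it, and both tans are in the basket. Handing in.

```bash
python3 -c "
from plant import job
print(job.finish_job())"
```

```text
the job is handed in; nothing more can be done
None
```

The job is handed in, with no verdict shown: both tan blocks are in the basket, both dark blocks (only two were there) lie flat in the curing box, the lid is shut, the bolt is against its stop, and the dial points at red.

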